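# Close the coffee canister: seat the sealing disk, screw on the clamp ring

## Task

Close the canister that stands in the wooden cradle: seat the sealing disk fully home in its mouth, plug side down, and let go of it, then put the copper ring over it with its open side down and screw it on clockwise until it clamps the disk snugly. Work gently, feeling your way: never press or tighten hard, leave the other things on the shelf alone, and let go at the end.

Things in the scene. Friction and masses are not known exactly. Their poses are not given: they have to be found in the camera images.
- canister: Open cream ceramic canister, 100 mm diameter, fixed in a wooden cradle (125 mm square, 14 mm thick). Origin under its centre on the shelf, z up, x towards the dark dot on its shoulder. Shoulder 80 mm high; on it an aluminium threaded neck 30 mm tall, rim 110 mm above the shelf, 51 mm outside (60.5 mm over the threads), bore 43 mm. All rigid
- canister_mouth (a point): Nominal mouth centre: on the canister's axis at rim height. The neck was glued on by hand: its true axis lies 3 to 6.5 mm off the canister's axis, in a direction not given, and it is twisted about z by up to 0.25 rad either way. These errors are in no given pose: feel or see them. The disk, once seated, is centred on the true neck within 1.2 mm
- thread_start (a point): Nominal upper end of one of three equal threads, on the rim's edge in the canister's +x direction (others at 120 and 240 degrees; the neck's twist and offset come on top). Right-handed: clockwise from above screws down, 25.5 mm a full turn. From its start each thread runs clockwise 126 degrees; it is 3 mm thick, upper face 0.5 mm below the rim at the start
- disk_center (a point): Loose sealing disk, 72 to 117 g, standing plug down; point on its axis half-way up, 16 mm over its underside; z up. From below: grey plug 40.6 mm diameter, 6 mm high, foot chamfered 1.5 mm; wooden flange 48 mm diameter, 4 mm; dark knob 16 mm diameter, 22 mm high. Seated, the flange lies on the rim, 1.2 mm play round the plug, and this point is 120 mm above the shelf
- ring_center (a point): Loose copper ring, 72 to 117 g, standing open side down; point on its axis half-way up, 10.25 mm over its underside; z up, x towards the dark dot on top. 69 mm outside diameter, 20.5 mm high; skirt 65 mm inside; 4 mm flange at the top with a 40 mm hole that clears the disk's knob. Tight, this point is 108 mm above the shelf. From first touching the disk to snug is 0.1 to 0.2 rad; 0.4 is too much
- ring_pin (a point): Inner tip of one of the ring's three inward round pins, on its +x side (others at 120 and 240 degrees): 4 mm thick, centres 4 mm over the ring's underside, tips 27.3 mm from its axis. Set on the neck they lie on the threads, slide down them as the ring turns clockwise and pass under the next start; about 0.7 rad later the flange meets the disk. 0.2 to 0.4 N m is snug
- big_canister: Bystander: large closed cream canister, 124 mm diameter, 183 mm tall with its knob; origin under its centre
- small_canister: Bystander: small closed cream canister, 80 mm diameter, 123 mm tall with its knob; origin under its centre
- kettle: Bystander: copper-toned kettle, 164 mm diameter, 200 mm tall over the handle; origin under its centre
- milk_jug: Bystander: white plastic milk jug, 72 mm diameter, 85 mm tall; origin under its centre
- cup_a: Bystander: white espresso cup on the turntable, 62 mm diameter, 55 mm tall; origin under its centre
- cup_b: Bystander: blue espresso cup on the turntable, 62 mm diameter, 55 mm tall; origin under its centre
- turntable: Bystander: wooden turntable, plate 210 mm diameter, top 24 mm high; origin under its centre
- wooden_box: Bystander: hinged wooden box, 130 x 190 x 75 mm with a closed lid; origin under its centre
Things that resemble listed ones, but are neither listed nor needed, are in the scene too. Of the things that look like the part that bears disk_center, take the one that is farthest from the robot's base at the start.

How it is judged (in metres and radians):
On the way:
1. the disk is seated: upright, its flange down on the rim within 2 mm, within 9 mm of the canister's axis, and let go (z of disk_center in the frame of canister_mouth below 0.012 m and horizontal distance between disk_center and canister_mouth below 0.009 m and angle between disk_center's own z axis and vertical below 0.07 rad and contact force between disk and the fingers below 0.2 N), for 0.2 s.
At the end, for the whole second after the job is handed in: Disk upright (4 deg) in the mouth, flange on the rim within 2 mm, within 9 mm of the canister's axis; ring level (4 deg) around it, its centre below rim height and within 11 mm of that axis, clamping the disk by itself with over 3 N; ring at rest, nothing held (z of disk_center in the frame of canister_mouth below 0.012 m and horizontal distance between disk_center and canister_mouth below 0.009 m and angle between each of disk_center, ring_center's own z axis and vertical below 0.07 rad and z of ring_center in the frame of canister_mouth below 0 m and horizontal distance between ring_center and canister_mouth below 0.011 m and contact force between ring and disk above 3 N and linear speed of ring below 0.01 m/s); the robot touches nothing.
It fails at once if the disk is pressed against the canister with more than 35 N (contact force between disk and canister above 35 N).
It fails at once if the ring is pressed or screwed against the canister with more than 45 N (contact force between ring and canister above 45 N).
It fails at once if the ring clamps the disk with more than 40 N (contact force between ring and disk above 40 N).
It fails at once if a bystander is moved by more than 15 mm (distance of any of big_canister, small_canister, kettle, milk_jug, cup_a, cup_b from where it was at the start of the episode above 0.015 m).
It also fails if it takes over 67 s, if anything falls off the work surface, if the arm or the gripper's body presses on something with over 40 N, if the wrist force passes 120 N, or if a joint passes its speed limit or range.

## Robot

A 6-joint arm with a two-finger parallel gripper is mounted at the origin on the work surface. World frame = base frame: x ahead of the robot, y to its left, z up, the work surface at z = 0. Lengths are in mm, angles in rad, forces in N, time in s.
With the tool pointing down it reaches from about 400 to 925 mm from the base axis. Payload 12.5 kg.
Tool frame: the origin (TCP) lies midway between the tips of the shut fingers; the grasp point (between the pads) lies 19 mm behind it; y points along the fingers, x is the direction in which the jaws open and shut, and the axes are right-handed (so a half turn about y gives the same grasp; the last joint's range is limited). The gripper opens to 95 mm and grips with 3 to 60 N. Pads are 20 mm wide; open, the fingers measure 119 mm over their backs; the gripper's body (75 mm by 180 mm) begins 59 mm behind the grasp point.
Start: joints at [-1.408, 0.491, 1.559, -0, 1.092, -0.106], TCP at [166.007, -602.571, 185.161] pointing down, gripper open.
Joint ranges: [-3.1, 3.1], [-0.84, 2.19], [0.05, 2.79], [-1.13, 4.28], [0.06, 2.93], [-2.69, 2.69]. Speed limits (rad/s): [2.22, 2.22, 2.79, 3.14, 3.14, 3.14].

## Interface

Orientations are given as [roll, pitch, yaw] about the fixed x, y, z axes, in that order (R = Rz(yaw) Ry(pitch) Rx(roll)).
In Python, from cell import env, vision, job gives the robot as it stands.
- The arm moves only by the shell command python3 -m crank 'ROWS' [OPENING]. ROWS is JSON, a list of rows, each a list of 6 numbers: the shift along the tool's x, y, z in mm, then the turn, a rotation vector about the tool's x, y, z in degrees. In form: [[x, y, z, rx, ry, rz], ...]. A call has 1 to 5 rows; each row is the pose to reach, as a shift and turn from the pose measured when the call began, along the tool's axes at that moment; what a row does not reach only later rows make up. A row lasts 1/10 s, in which the tool goes at most 50 mm and 8.59 degrees, less where a joint would pass 70% of its speed; a pose out of reach is approached as far as the arm can. A call with a gripper value outside its range is refused whole. OPENING is the opening, from 0 (shut) to 1 (fully open), set as the call begins (- or left out, the last holds). The fingers move at their own pace and stop on an object; the grip force is fixed at half the most. Time passes only in rows, so rows that repeat a pose let the fingers close. It gives the time, the measured TCP pose, the force and the opening at its end, in the units of the state.
- env.state(): the state, without advancing time (a new reading comes with each control period).
- vision.read_camera(name): name is "side" or "top"; returns (picture, depth): 384x512x3 uint8, blue, green, red; 384x512 float32, mm along the optical axis (not along the pixel's ray), 0 where there is no reading.
- vision.calibration(name): a dict with "vertical_fov" (degrees; the focal length in pixels is half the picture's height over the tangent of half this angle, whatever the lens; pixels are square), "cx", "cy" (the principal point, pixels), "dist" ([k1, k2, p1, p2, k3] as OpenCV has them; the pictures are not rectified), "pose" (4x4, takes a point from camera to world coordinates). Camera axes: x right, y down, z forward; pixel columns grow to the right and rows downward; lengths in mm; the calibration is good to about 2 mm. A picture is of the moment at which its call begins. calibration takes no time and is no camera call.
- job.job_done(): hands the job in, once; it reports no verdict.
The state is a dict: "t": time; "joints": joint angles; "qvel": joint speeds; "tau": joint torques, N m; "eef_pos": TCP position; "tcp_rot": TCP orientation; "ft_force": force on the tool from outside, world axes, zero at the start; "moment": the same for the moment, N m; "opening": opening from 0.0 (shut) to 1.0 (fully open).
Only numpy, scipy, OpenCV 4.12 (cv2) and the standard library are available. Lean on these libraries where they do the work, as an engineer would, in place of code of your own. Each camera call takes 0.05 s, during which the arm holds its last target.

## Working session

There is one attempt and no reset: what is moved stays moved. The work goes in short steps, Python scripts to look and compute and a shell command to move; the robot and the scene stay as the last step left them, time stands still between calls to the robot, and variables do not carry over. Pictures are saved under pics/ and viewed, and the job is handed in when it is done.

```bash
ls; mkdir -p pics; cat > h.py <<'E'
import numpy as np, cv2
from cell import env, vision, job
def look(name,fn):
    im,d=vision.read_camera(name); cv2.imwrite('pics/%s.png'%fn,im); np.save('pics/%s.npy'%fn,d); return im,d
def K(name):
    c=vision.calibration(name); f=192/np.tan(np.radians(c['vertical_fov'])/2)
    return np.array([[f,0,c['cx']],[0,f,c['cy']],[0,0,1.]]),np.array(c['dist'],float),np.array(c['pose'],float)
def rays(name,px):
    k,d,T=K(name); u=cv2.undistortPoints(np.array(px,float).reshape(-1,1,2),k,d).reshape(-1,2)
    return T[:3,3],np.c_[u,np.ones(len(u))]@T[:3,:3].T,T
def onplane(name,px,z):
    o,r,_=rays(name,px); return o+r*((z-o[2])/r[:,2])[:,None]
def bydepth(name,px,dep):
    o,r,_=rays(name,px); return o+r*np.array(dep)[:,None]
def proj(name,P):
    k,d,T=K(name); Ti=np.linalg.inv(T); p,_=cv2.projectPoints(np.array(P,float).reshape(-1,3),cv2.Rodrigues(Ti[:3,:3])[0],Ti[:3,3],k,d); return p.reshape(-1,2)
E
python3 - <<'E'
from h import *
for n in('side','top'):
    look(n,n+'0'); print(n,vision.calibration(n))
print(env.state())
E
```

```text
pics
side {'vertical_fov': 46.82473969235692, 'cx': 256.7974961132221, 'cy': 182.71535452444982, 'dist': array([-0.15552929,  0.        ,  0.        ,  0.        ,  0.        ]), 'pose': array([[ 8.85356383e-01, -2.81855775e-01,  3.69731521e-01,
        -2.52276182e+01],
       [-4.64883354e-01, -5.27740178e-01,  7.10896456e-01,
        -1.20310250e+03],
       [-5.24809263e-03, -8.01278745e-01, -5.98268193e-01,
         1.08249990e+03],
       [ 0.00000000e+00,  0.00000000e+00,  0.00000000e+00,
         1.00000000e+00]])}
top {'vertical_fov': 50.16786629203762, 'cx': 256.9304569617178, 'cy': 196.76343979877237, 'dist': array([-0.09962455,  0.        ,  0.        ,  0.        ,  0.        ]), 'pose': array([[ 1.86205337e-02, -9.84682135e-01,  1.73361959e-01,
         3.43179880e+02],
       [-9.99826583e-01, -1.82893419e-02,  3.50778412e-03,
        -5.34394516e+00],
       [-2.83376215e-04, -1.73397212e-01, -9.84851931e-01,
         1.31541083e+03],
       [ 0.00000000e+00,  0.00000000e+00,  0.00000000e+00,
         1.00000000e+00]])}
{'t': 0.1, 'joints': array([-1.40756201e+00,  4.91495710e-01,  1.55939802e+00, -4.70019651e-05,
        1.09168034e+00, -1.05597511e-01]), 'qvel': array([-0.00159938, -0.00174445, -0.00273731, -0.00038492,  0.0012955 ,
       -0.00161402]), 'tau': array([ 3.09861214e-03, -6.13623905e+01, -2.58605915e+01,  6.94011804e-02,
        4.70394047e-02, -6.83743247e-05]), 'eef_pos': array([ 165.97466464, -602.30556853,  184.61913722]), 'tcp_rot': array([-1.57073434e+00,  9.80338847e-04, -1.30194278e+00]), 'ft_force': array([0.57002422, 0.46877958, 0.1778119 ]), 'moment': array([-0.03919106,  0.01672257, -0.03421762]), 'opening': 1.0004546455042196}
```

View pics/side0.png

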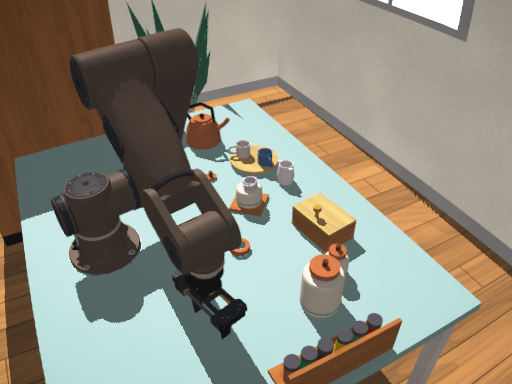

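View pics/top0.png

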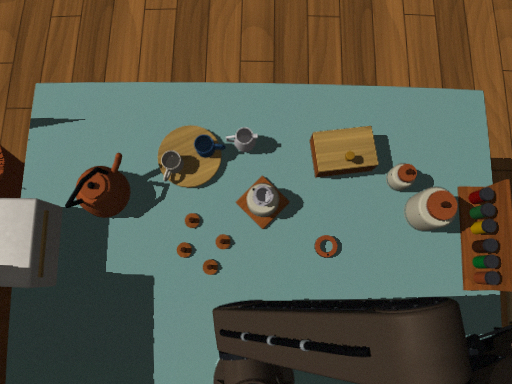

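The top view shows four disk-like pieces at (193,221), (186,250), (224,242) and (211,267), the ring at (327,246), the canister at (263,200), the cups and turntable at about (190,155), the jug at (244,139), the box at (343,150), and the big and small canisters at right. I'll zoom in and measure these.

```bash
python3 - <<'E'
from h import *
im=cv2.imread('pics/top0.png'); d=np.load('pics/top0.npy')
c=[cv2.resize(im[y0:y0+75,x0:x0+100],None,fx=4,fy=4,interpolation=cv2.INTER_CUBIC) for x0,y0 in((160,205),(213,165),(280,205),(213,165))]
cv2.imwrite('pics/crop1.png',np.vstack([np.hstack(c[:2]),np.hstack(c[2:])]))
hsv=cv2.cvtColor(im,cv2.COLOR_BGR2HSV)
m=((hsv[...,0]<20)&(hsv[...,1]>110)&(hsv[...,2]>50)).astype(np.uint8)
n,l,s,ce=cv2.connectedComponentsWithStats(m)
for i in range(1,n):
    if s[i,4]>40 and 100<ce[i,0]<400 and 170<ce[i,1]<290:
        P=onplane('top',[ce[i]],10)[0]; print(s[i],ce[i].round(1),P.round(1),'r',np.hypot(*P[:2]).round(1))
# depth points in each neighbourhood
for cx,cy in((193,221),(186,250),(224,242),(211,267),(263,200),(327,246)):
    ys,xs=np.mgrid[cy-18:cy+19,cx-18:cx+19]; P=bydepth('top',np.c_[xs.ravel(),ys.ravel()],d[ys,xs].ravel()); z=P[:,2]
    print(cx,cy,'zpct',np.percentile(z,[1,20,50,80,95,99]).round(1))
    
E
```

```text
[252 176  22  11  73] [262.7 181.1] [625.  -18.6  10. ] r 625.3
[236 188  37  41 323] [253.1 212.2] [522.5  10.8  10. ] r 522.7
[185 213  15  15 144] [191.3 220. ] [493.3 208.6  10. ] r 535.6
[216 235  14  14 142] [222.  241.5] [426.8 107.7  10. ] r 440.2
[315 235  23  22 266] [325.5 245.7] [ 419.2 -221.6   10. ] r 474.2
[177 242  15  16 139] [182.9 249.5] [398.7 231.1  10. ] r 460.9
[203 260  15  15 156] [209.3 266.7] [346.4 145.2  10. ] r 375.6
193 221 zpct [-5.  -1.   1.6  4.9 13.  36.4]
186 250 zpct [-4.7 -0.7  1.7  4.9 12.8 32.9]
224 242 zpct [-5.5 -1.   1.6  5.  12.7 32.5]
211 267 zpct [-5.2 -1.   1.6  5.  12.8 32.3]
263 200 zpct [ -3.   13.5  77.9  84.3 110.5 114.7]
327 246 zpct [-4.8 -0.5  2.2 16.  23.6 27.2]
```

View pics/crop1.png

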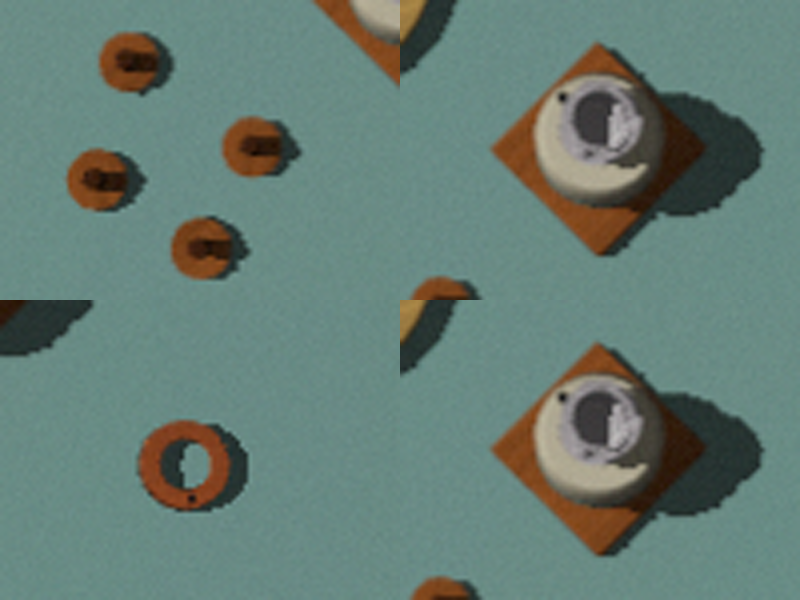

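```bash
cat >> h.py <<'E'
from scipy.optimize import least_squares
def fitc(P,R=None,w=1.0):
    P=np.array(P)[:,:2]; c0=P.mean(0)
    f=lambda p: np.hypot(*(P-p[:2]).T)-(R if R else p[2])
    s=least_squares(f,list(c0)+([] if R else [20]),loss='soft_l1',f_scale=w); return s.x,np.abs(f(s.x)).mean()
E
python3 - <<'E'
from h import *
im=cv2.imread('pics/top0.png')
big=cv2.resize(im[180:215,238:288],None,fx=14,fy=14,interpolation=cv2.INTER_CUBIC)
cv2.imwrite('pics/crop2.png',big)
big=cv2.resize(im[230:265,302:352],None,fx=14,fy=14,interpolation=cv2.INTER_CUBIC)
cv2.imwrite('pics/crop3.png',big)
si=cv2.imread('pics/side0.png')
cv2.imwrite('pics/crop4.png',cv2.resize(si[165:255,205:285],None,fx=6,fy=6,interpolation=cv2.INTER_CUBIC))
# disk flange: farthest piece
hsv=cv2.cvtColor(im,cv2.COLOR_BGR2HSV)
for (cx,cy,z,R) in((193,221,9,24),(327,246,20,34.5)):
    m=((hsv[...,0]<20)&(hsv[...,1]>90)).astype(np.uint8); m[:cy-18]=0;m[cy+18:]=0;m[:,:cx-18]=0;m[:,cx+18:]=0
    h=cv2.convexHull(max(cv2.findContours(m,cv2.RETR_EXTERNAL,cv2.CHAIN_APPROX_NONE)[0],key=len))[:,0,:]
    P=onplane('top',h,z); print(fitc(P,R),fitc(P))
E
```

```text
(array([493.311795  , 206.68026009]), np.float64(0.5509898807443937)) (array([493.41468534, 206.63865049,  23.44827217]), np.float64(0.2457263347082669))
(array([ 418.36949506, -220.93808383]), np.float64(0.5895042823455351)) (array([ 418.43791771, -220.87972367,   35.0233555 ]), np.float64(0.4820889157830226))
```

View pics/crop2.png

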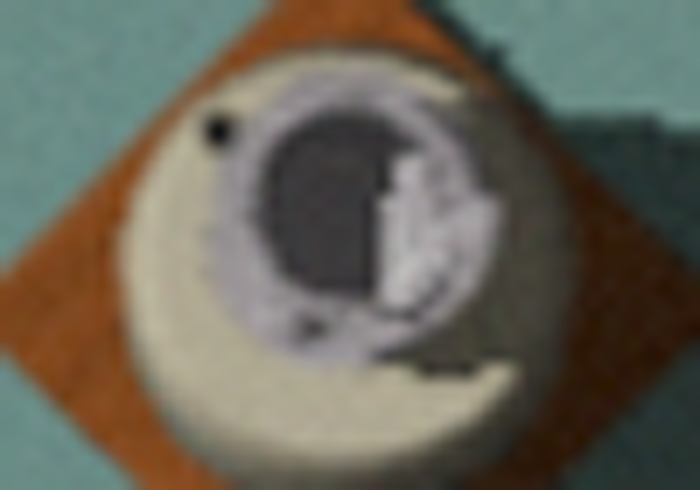

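View pics/crop4.png

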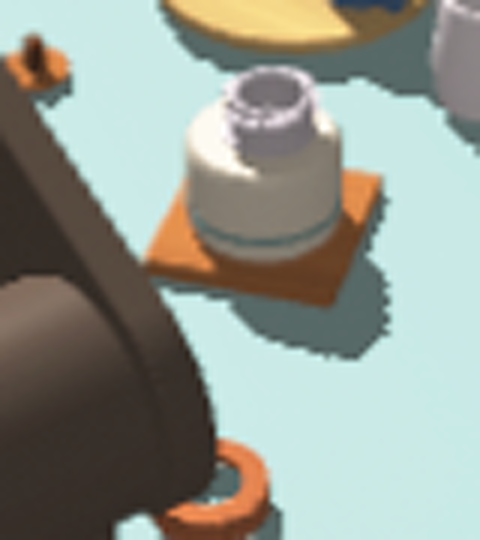

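View pics/crop3.png

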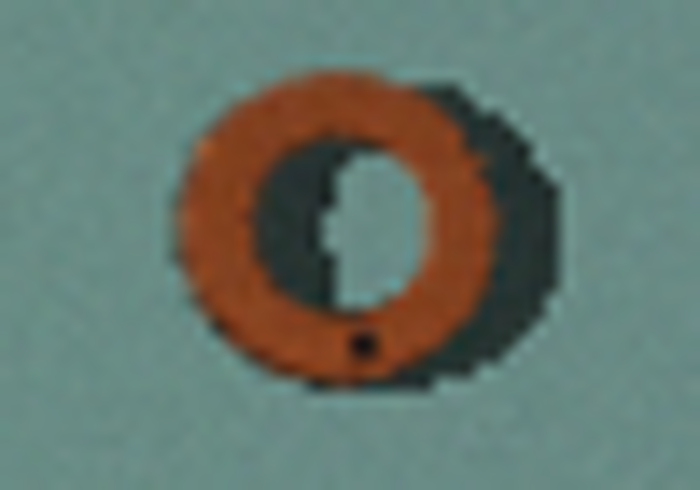

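```bash
cat > neck.py <<'E'
from h import *
def dark_edge(im,c0,r,R,z,angs,name='top'):
    # subpixel brightness-gradient maxima along radial lines on plane z
    g=cv2.GaussianBlur(cv2.cvtColor(im,cv2.COLOR_BGR2GRAY),(0,0),0.6).astype(np.float32); out=[]
    for a in angs:
        rr=np.arange(r[0],r[1],.3); P=np.c_[c0[0]+rr*np.cos(a),c0[1]+rr*np.sin(a),np.full(len(rr),z)]
        p=proj(name,P).astype(np.float32); v=cv2.remap(g,p[:,0],p[:,1],cv2.INTER_CUBIC).ravel(); dv=np.gradient(v); i=np.argmax(dv*(1 if R>0 else -1))
        out.append([a,rr[i],dv[i],P[i,0],P[i,1]])
    return np.array(out)
if __name__=='__main__':
    im=cv2.imread('pics/top0.png')
    c0=onplane('top',[[238+357/14-.5,180+206/14-.5]],110)[0]; print('guess',c0)
    A=np.radians(np.arange(0,360,10))
    for it in range(4):
        e=dark_edge(im,c0,(15,27),1,110,A)
        # pick left/top/bottom directions: image left = +y world
        s=e[(np.cos(A-np.pi/2)>-0.35)]
        (c,res)=fitc(s[:,3:],21.5,.5); c0=np.array([*c,110])
    print('bore',c,res, fitc(s[:,3:],None,.5)); print(np.c_[np.degrees(s[:,0]),s[:,1],s[:,2]].round(1).tolist())
    # silhouette of cream body + cradle
    hsv=cv2.cvtColor(im,cv2.COLOR_BGR2HSV)
    m=((hsv[...,0]<20)&(hsv[...,1]>110)&(hsv[...,2]>50)).astype(np.uint8); m[:172]=0; m[234:]=0; m[:,:232]=0;m[:,292:]=0
    h=cv2.convexHull(np.vstack(cv2.findContours(m,cv2.RETR_EXTERNAL,cv2.CHAIN_APPROX_NONE)[0]))
    box=cv2.minAreaRect(h); q=cv2.approxPolyDP(h,4,True)[:,0,:]; P=onplane('top',q,14); print('cradle corners',q.tolist(),P.round(1).tolist(),P.mean(0), [np.linalg.norm(P[i]-P[i-1]).round(1) for i in range(len(P))])
    print('dot',onplane('top',[[238+218/14-.5,180+131/14-.5]],80), 'ringdot',onplane('top',[[302+363/14-.5,230+344/14-.5]],20.5))
E
python3 neck.py
```

```text
guess [563.43407698 -19.03504542 110.        ]
bore [563.98487999 -18.78872532] 1.0123889230021041 (array([564.00600063, -17.47929653,  20.43194772]), np.float64(0.8273044629762655))
[[0.0, 21.3, 4.3], [10.0, 20.7, 4.2], [20.0, 22.5, 4.3], [30.0, 21.0, 5.5], [40.0, 20.4, 4.9], [50.0, 23.1, 4.7], [60.0, 21.6, 5.2], [70.0, 22.2, 4.8], [80.0, 21.3, 4.7], [90.0, 21.0, 4.3], [100.0, 21.3, 4.7], [110.0, 22.2, 4.8], [120.0, 20.7, 4.8], [130.0, 23.1, 4.9], [140.0, 22.8, 5.2], [150.0, 21.3, 4.8], [160.0, 20.7, 3.9], [170.0, 21.6, 3.8], [180.0, 21.3, 4.9], [190.0, 19.5, 3.3], [200.0, 17.4, 2.9], [340.0, 19.8, 5.1], [350.0, 18.6, 4.6]]
cradle corners [[284, 199], [263, 228], [236, 202], [262, 176]] [[566.6, -88.0, 14.0], [471.8, -21.9, 14.0], [553.9, 66.3, 14.0], [641.1, -15.9, 14.0]] [558.33956755 -14.88344567  14.        ] [np.float64(103.7), np.float64(115.6), np.float64(120.5), np.float64(119.8)]
dot [[585.05915223  11.35553608  80.        ]] ringdot [[ 392.3463202 -225.7146967   20.5      ]]
```

```bash
cat > go.py <<'E'
import sys; from h import *
from scipy.spatial.transform import Rotation as Ro
# usage: go.py x y z yaw : prints shift/turn to upright pose
def go(x,y,z,yaw):
    s=env.state(); p=s['eef_pos']; R=Ro.from_euler('xyz',s['tcp_rot'])
    T=Ro.from_euler('xyz',[-np.pi/2,0,yaw]); d=R.inv().apply(np.array([x,y,z])-p); r=np.degrees((R.inv()*T).as_rotvec())
    print('t %.2f'%s['t'],'pos',p.round(1),'rot',s['tcp_rot'].round(3),'F',s['ft_force'].round(1),'M',s['moment'].round(2),'op %.3f'%s['opening'],'j6 %.2f'%s['joints'][5]); print('row',d.round(1).tolist(),r.round(1).tolist())
if __name__=='__main__': go(*map(float,sys.argv[1:5]))
E
python3 go.py 450 -300 240 -0.5
```

```text
t 0.10 pos [ 166.  -602.3  184.6] rot [-1.571e+00  1.000e-03 -1.302e+00] F [0.6 0.5 0.2] M [-0.04  0.02 -0.03] op 1.000 j6 -0.11
row [-216.1, -55.1, 354.1] [-0.0, -45.9, -0.1]
```

```bash
python3 -m crank '[[-216,-55,354,0,-46,0],[-216,-55,354,0,-46,0],[-216,-55,354,0,-46,0],[-216,-55,354,0,-46,0],[-216,-55,354,0,-46,0]]' 0.45; python3 go.py 470 -200 240 -0.1
```

```text
t: 0.6
eef_pos: [336.6, -420.1, 217.9]
tcp_rot: [-1.57, 0.001, -0.546]
ft_force: [1.9, -0.5, -0.7]
opening: 0.636
t 0.60 pos [ 336.6 -420.1  217.9] rot [-1.57e+00  1.00e-03 -5.46e-01] F [ 1.9 -0.5 -0.7] M [-0.09 -0.05  0.02] op 0.636 j6 -0.47
row [-0.3, -21.8, 257.4] [-0.1, -25.6, -0.0]
```

```bash
python3 -m crank '[[0,-22,257,0,-26,0],[0,-22,257,0,-26,0],[0,-22,257,0,-26,0],[0,-22,257,0,-26,0],[0,-22,257,0,-26,0]]'; python3 go.py 500 30 220 0.4
```

```text
t: 1.1
eef_pos: [465.6, -207.0, 239.5]
tcp_rot: [-1.57, 0.0, -0.092]
ft_force: [1.1, -1.5, -0.3]
opening: 0.451
t 1.10 pos [ 465.6 -207.   239.5] rot [-1.57   0.    -0.092] F [ 1.1 -1.5 -0.3] M [-0.06 -0.09 -0.01] op 0.451 j6 -0.46
row [12.6, 19.8, 239.2] [-0.1, -28.2, -0.0]
```

```bash
python3 -c "
from h import *
look('side','side1');look('top','top1')"
```

```text
(no output)
```

View pics/side1.png

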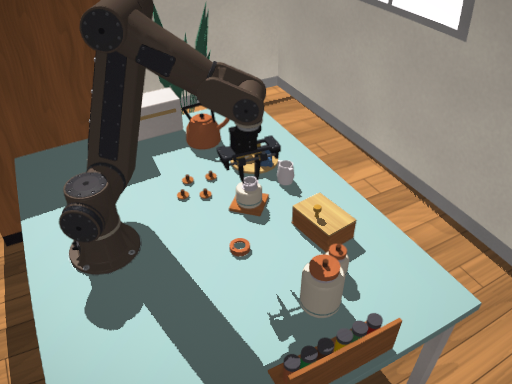

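The side view is clear now, with disks at (188,180), (211,176), (183,195) and (206,194), the ring at (240,247) and the canister at (249,192). I'll cross-check the measurements with the side camera, including a close crop of the choice.

```bash
python3 - <<'E'
from h import *
im=cv2.imread('pics/side1.png')
a=cv2.resize(im[165:205,170:225],None,fx=7,fy=7,interpolation=cv2.INTER_CUBIC); b=cv2.resize(im[170:215,225:272],None,fx=8,fy=8,interpolation=cv2.INTER_CUBIC)
h=max(a.shape[0],b.shape[0]); pad=lambda x:cv2.copyMakeBorder(x,0,h-x.shape[0],0,0,cv2.BORDER_CONSTANT)
cv2.imwrite('pics/crop5.png',np.hstack([pad(a),pad(b)]))
print(proj('side',[[493.3,206.7,10],[418.4,-221,20.5],[564,-18.8,110]]))
hsv=cv2.cvtColor(im,cv2.COLOR_BGR2HSV)
for (cx,cy,z,R) in((211,177,9,24),(240,247,20.5,34.5)):
    m=((hsv[...,0]<20)&(hsv[...,1]>110)).astype(np.uint8); m[:cy-14]=0;m[cy+14:]=0;m[:,:cx-14]=0;m[:,cx+14:]=0
    c=max(cv2.findContours(m,cv2.RETR_EXTERNAL,cv2.CHAIN_APPROX_NONE)[0],key=len)[:,0,:]
    x,y,w,hh=cv2.boundingRect(c); print(x,y,w,hh, 'mid-x centre by width', onplane('side',[[x+(w-1)/2,y+hh-(w*.0)]],0)[0].round(1))
E
```

```text
[[210.81327318 175.29066676]
 [239.61395748 243.99409516]
 [250.3737172  179.51789884]]
206 172 10 8 mid-x centre by width [484.  189.7   0. ]
230 238 20 18 mid-x centre by width [ 401.6 -253.3    0. ]
```

View pics/crop5.png

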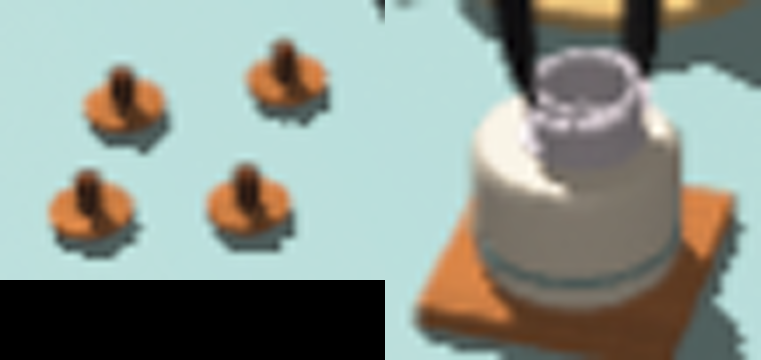

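```bash
python3 go.py 493.3 206.7 120 0.5;  python3 -m crank '[[12,20,239,0,-28,0],[12,20,239,0,-28,0],[12,20,239,0,-28,0],[12,20,239,0,-28,0],[12,20,239,0,-28,0]]' 0.45; python3 go.py 493.3 206.7 110 0.5
```

```text
t 1.20 pos [ 467.  -204.6  239.7] rot [-1.569 -0.    -0.087] F [ 0.6 -0.7 -0.9] M [-0.08 -0.09  0.01] op 0.452 j6 -0.46
row [-9.6, 120.5, 411.9] [-0.1, -33.6, 0.1]
t: 1.7
eef_pos: [499.6, 34.0, 219.9]
tcp_rot: [-1.569, -0.001, 0.403]
ft_force: [0.9, -0.5, 0.1]
opening: 0.453
t 1.70 pos [499.6  34.  219.9] rot [-1.569e+00 -1.000e-03  4.030e-01] F [ 0.9 -0.5  0.1] M [ 0.01 -0.15  0.01] op 0.453 j6 -0.47
row [61.9, 110.2, 161.1] [-0.1, -5.6, 0.1]
```

```bash
python3 -m crank '[[62,110,161,0,-5.6,0],[62,110,161,0,-5.6,0],[62,110,161,0,-5.6,0],[62,110,161,0,-5.6,0],[62,110,161,0,-5.6,0]]'; python3 go.py 493.3 206.7 14 0.5
```

```text
t: 2.2
eef_pos: [491.8, 209.1, 107.1]
tcp_rot: [-1.568, 0.003, 0.504]
ft_force: [-0.1, -0.4, 0.7]
opening: 0.449
t 2.20 pos [491.8 209.1 107.1] rot [-1.568  0.003  0.504] F [-0.1 -0.4  0.7] M [-0.   -0.08  0.  ] op 0.449 j6 -0.23
row [0.5, 93.1, -3.1] [-0.2, 0.2, -0.2]
```

```bash
python3 -m crank '[[0.5,40,-3,-0.2,0,-0.2],[0.5,70,-3,-0.2,0,-0.2],[0.5,82,-3,-0.2,0,-0.2],[0.5,88,-3,-0.2,0,-0.2],[0.5,90,-3,-0.2,0,-0.2]]'; python3 go.py 493.3 206.7 14 0.5; python3 -c "
from h import *
look('side','side2')
im=cv2.imread('pics/side2.png');cv2.imwrite('pics/c6.png',cv2.resize(im[140:210,170:270],None,fx=7,fy=7))"
```

```text
t: 2.7
eef_pos: [493.8, 206.4, 17.4]
tcp_rot: [-1.572, -0.001, 0.503]
ft_force: [-0.2, 0.1, -0.0]
opening: 0.453
t 2.70 pos [493.8 206.4  17.4] rot [-1.572e+00 -1.000e-03  5.030e-01] F [-0.2  0.1 -0. ] M [ 0.02 -0.13  0.08] op 0.453 j6 -0.23
row [-0.3, 3.4, 0.5] [0.1, 0.2, 0.0]
```

View pics/c6.png

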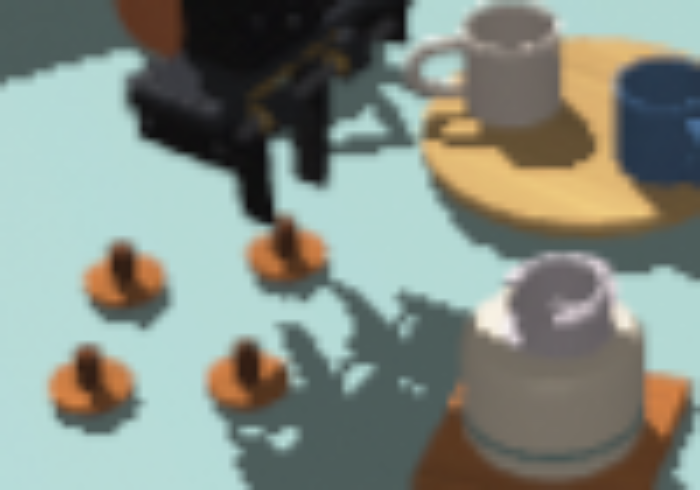

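```bash
python3 - <<'E'
from h import *
for s in(-27,27):
  for z in (17,30,40):
    p=proj('side',[[493.8+s*.88,206.4+s*.48,z]])[0]; print(s,z,p,((p-[170,140])*7).round())
look('top','top2');im=cv2.imread('pics/top2.png');cv2.imwrite('pics/c7.png',cv2.resize(im[190:270,150:260],None,fx=6,fy=6))
print(env.state()['eef_pos'])
E
```

```text
-27 17 [206.73343082 177.14075892] [257. 260.]
-27 30 [206.50341049 174.56413216] [256. 242.]
-27 40 [206.32550384 172.56719666] [254. 228.]
27 17 [214.87055126 170.76500828] [314. 215.]
27 30 [214.67988676 168.21113925] [313. 197.]
27 40 [214.53244336 166.23225053] [312. 184.]
[493.90715897 206.67792532  17.96499587]
```

View pics/c7.png

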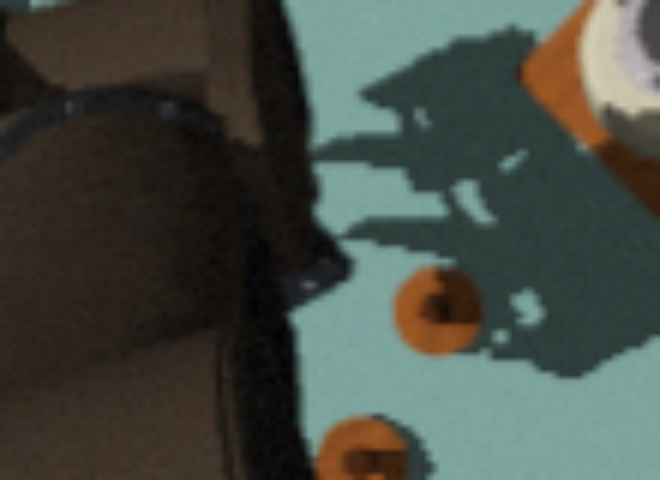

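```bash
python3 - <<'E'
from h import *
for n,c,yaw,op,crop in(('side0',[166,-602.3,184.6],-1.302,95,(170,260,90,70)),('side1',[467,-204.6,239.7],-.087,43,(205,115,90,70))):
    im=cv2.imread('pics/%s.png'%n); x,y,w,h=crop; b=cv2.resize(im[y:y+h,x:x+w],None,fx=8,fy=8)
    for s in(-op/2,op/2,0):
        p=proj('side',[[c[0]+s*np.cos(yaw),c[1]+s*np.sin(yaw),c[2]]])[0]; print(n,p)
        cv2.circle(b,tuple(int(v) for v in (p-[x,y]+.5)*8),4,(0,0,255) if s else (0,255,0),2)
    cv2.imwrite('pics/%sc.png'%n,b)
E
```

```text
side0 [200.33320764 317.12490722]
side0 [225.42738563 341.70671191]
side0 [212.5577639  329.15074488]
side1 [242.82214611 187.39997668]
side1 [255.49008963 184.16308556]
side1 [249.18522985 185.77413015]
```

View pics/side0c.png

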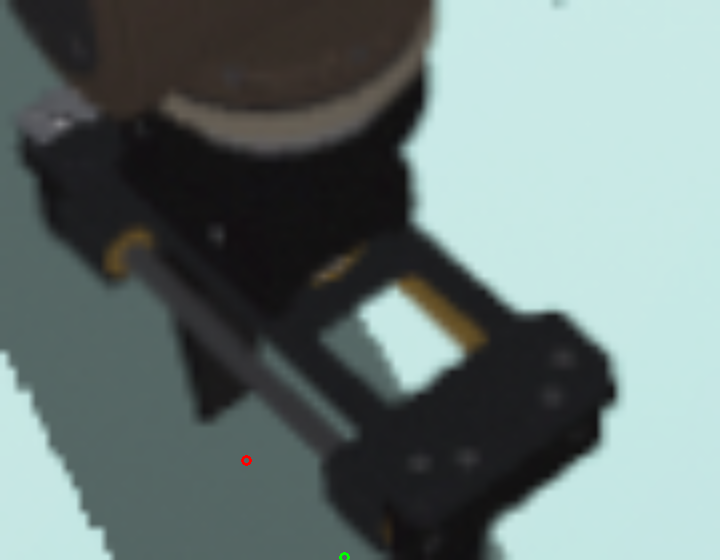

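View pics/side1c.png

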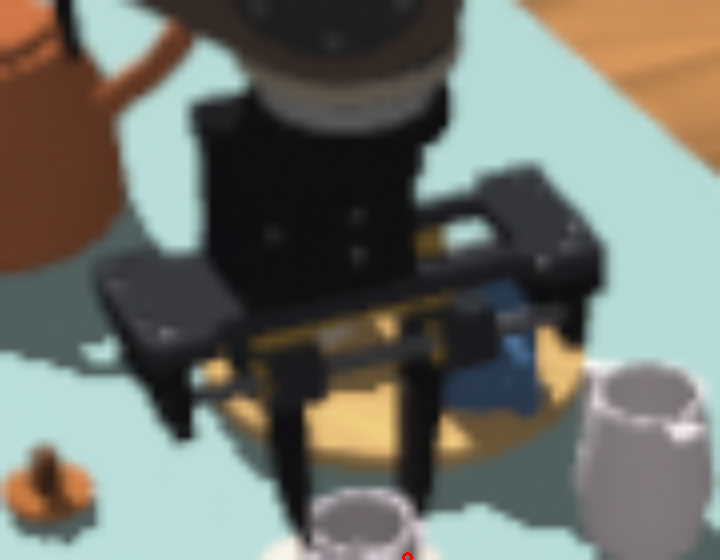

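```bash
python3 - <<'E'
from h import *
for n in('side1','side2'):
    im=cv2.imread('pics/%s.png'%n); d=np.load('pics/%s.npy'%n)
    x,y,w,h=(205,115,90,70) if n=='side1' else (170,140,60,40)
    ys,xs=np.mgrid[y:y+h,x:x+w]; m=(im[ys,xs].max(-1)<60)&(d[ys,xs]>0); px=np.c_[xs[m],ys[m]]
    P=bydepth('side',px,d[ys,xs][m]); 
    c=np.array([467,-204.6,239.7] if n=='side1' else [493.9,206.5,17.7]); yaw=-.087 if n=='side1' else .503
    q=P-c; lx=q[:,0]*np.cos(yaw)+q[:,1]*np.sin(yaw); lz=-q[:,0]*np.sin(yaw)+q[:,1]*np.cos(yaw)
    s=(abs(lx)<50)&(abs(lz)<40)
    print(n,s.sum(),'height above tcp pct',np.percentile(q[s,2],[0,1,3,6,10,20]).round(1))
    k=s&(q[:,2]<np.percentile(q[s,2],12)); print(np.c_[px[k],lx[k],lz[k],q[k,2]].round(0)[:25].tolist())
E
```

```text
side1 955 height above tcp pct [ 29.3  42.1  52.7  66.2  81.3 120.6]
[[255.0, 161.0, 21.0, 0.0, 88.0], [255.0, 162.0, 21.0, 1.0, 84.0], [255.0, 163.0, 17.0, -9.0, 88.0], [256.0, 163.0, 21.0, -7.0, 85.0], [258.0, 163.0, 25.0, -13.0, 88.0], [259.0, 163.0, 28.0, -13.0, 87.0], [255.0, 164.0, 20.0, -0.0, 78.0], [256.0, 164.0, 19.0, -12.0, 86.0], [257.0, 164.0, 22.0, -13.0, 86.0], [258.0, 164.0, 23.0, -17.0, 87.0], [259.0, 164.0, 27.0, -15.0, 85.0], [255.0, 165.0, 20.0, -0.0, 74.0], [256.0, 165.0, 19.0, -11.0, 81.0], [257.0, 165.0, 23.0, -10.0, 79.0], [258.0, 165.0, 23.0, -17.0, 84.0], [259.0, 165.0, 30.0, -10.0, 78.0], [255.0, 166.0, 20.0, -1.0, 71.0], [256.0, 166.0, 20.0, -10.0, 77.0], [257.0, 166.0, 20.0, -17.0, 81.0], [258.0, 166.0, 24.0, -15.0, 78.0], [259.0, 166.0, 27.0, -16.0, 78.0], [241.0, 167.0, -30.0, -12.0, 87.0], [242.0, 167.0, -28.0, -15.0, 89.0], [255.0, 167.0, 19.0, -4.0, 69.0], [256.0, 167.0, 19.0, -12.0, 75.0]]
side2 377 height above tcp pct [-8.1  6.7 35.  42.1 53.9 74.5]
[[212.0, 160.0, 19.0, 4.0, 56.0], [214.0, 160.0, 23.0, -3.0, 57.0], [216.0, 160.0, 31.0, -7.0, 53.0], [213.0, 161.0, 22.0, 2.0, 50.0], [214.0, 161.0, 25.0, -1.0, 50.0], [216.0, 161.0, 26.0, -11.0, 53.0], [213.0, 162.0, 21.0, 1.0, 46.0], [214.0, 162.0, 22.0, -3.0, 47.0], [215.0, 162.0, 25.0, -6.0, 47.0], [216.0, 162.0, 28.0, -9.0, 46.0], [213.0, 163.0, 21.0, 2.0, 41.0], [214.0, 163.0, 23.0, -2.0, 41.0], [215.0, 163.0, 20.0, -10.0, 46.0], [216.0, 163.0, 27.0, -10.0, 42.0], [213.0, 164.0, 20.0, 1.0, 37.0], [214.0, 164.0, 18.0, -6.0, 41.0], [215.0, 164.0, 19.0, -10.0, 42.0], [213.0, 165.0, 21.0, 3.0, 31.0], [214.0, 165.0, 19.0, -5.0, 35.0], [215.0, 165.0, 21.0, -8.0, 35.0], [205.0, 166.0, -30.0, 1.0, 56.0], [206.0, 166.0, -27.0, -1.0, 55.0], [207.0, 166.0, -28.0, -7.0, 58.0], [205.0, 167.0, -32.0, 1.0, 52.0], [206.0, 167.0, -33.0, -6.0, 55.0]]
```

The visible fingertips sit about 30 mm above the reported TCP, which contradicts the stated TCP. I won't assume either is right. I'll lower in small steps, checking force and picture as I go.

```bash
python3 -m crank '[[-0.3,1,0.2,0,0,0],[-0.3,2,0.2,0,0,0],[-0.3,3,0.2,0,0,0],[-0.3,4,0.2,0,0,0],[-0.3,4.5,0.2,0,0,0]]'; python3 go.py 493.3 206.7 14 0.5; python3 -c "
from h import *
im,d=look('side','side3')
print(proj('side',[[493.9,206.6,14],[493.9,206.6,44]]))
cv2.imwrite('pics/c8.png',cv2.resize(im[140:190,185:240],None,fx=10,fy=10))"
```

```text
t: 3.3
eef_pos: [493.5, 206.8, 13.4]
tcp_rot: [-1.572, -0.002, 0.503]
ft_force: [-1.0, -1.1, 0.5]
opening: 0.448
t 3.30 pos [493.5 206.8  13.4] rot [-1.572 -0.002  0.503] F [-1.  -1.1  0.5] M [-0.  -0.1 -0. ] op 0.448 j6 -0.23
row [-0.2, -0.6, 0.1] [0.1, 0.2, 0.1]
[[210.8916496  174.47965744]
 [210.40599715 168.53883431]]
```

View pics/c8.png

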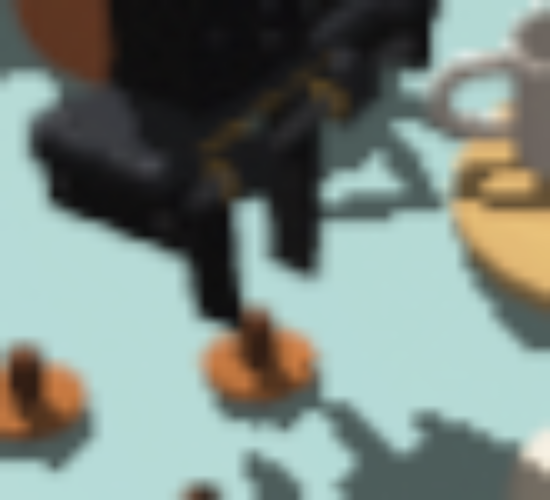

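```bash
python3 -m crank '[[-0.2,2,0,0,0,0],[-0.2,4,0,0,0,0],[-0.2,6,0,0,0,0],[-0.2,8,0,0,0,0],[-0.2,9,0,0,0,0]]'; python3 go.py 493.3 206.7 14 0.5; python3 -c "
from h import *
im,d=look('side','side4')
cv2.imwrite('pics/c9.png',cv2.resize(im[140:190,185:240],None,fx=10,fy=10))"
```

```text
t: 3.85
eef_pos: [493.3, 206.6, 4.1]
tcp_rot: [-1.572, -0.001, 0.503]
ft_force: [-0.6, -0.9, -0.4]
opening: 0.453
t 3.85 pos [493.3 206.6   4.1] rot [-1.572e+00 -1.000e-03  5.030e-01] F [-0.6 -0.9 -0.4] M [-0.03 -0.15  0.04] op 0.453 j6 -0.23
row [0.1, -9.9, 0.1] [0.1, 0.2, 0.1]
```

View pics/c9.png

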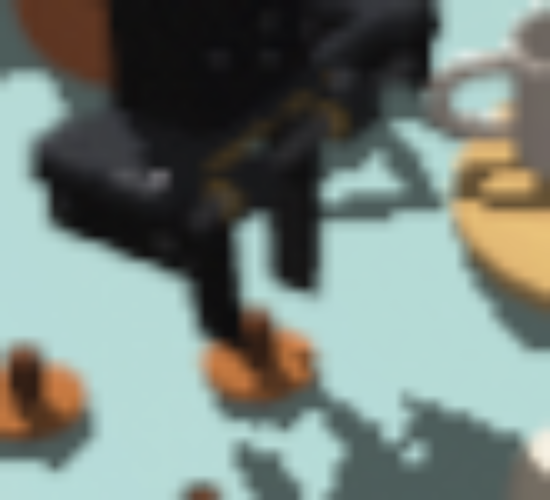

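```bash
python3 -m crank '[[0,2,0,0,0,0],[0,4,0,0,0,0],[0,6,0,0,0,0],[0,8,0,0,0,0],[0,9,0,0,0,0]]'; python3 go.py 493.3 206.7 14 0.5;python3 -m crank '[[0,1,0,0,0,0],[0,2,0,0,0,0],[0,3,0,0,0,0],[0,3,0,0,0,0]]'; python3 go.py 493.3 206.7 14 0.5; python3 -c "
from h import *
im,d=look('side','side5')
cv2.imwrite('pics/c10.png',cv2.resize(im[140:190,185:240],None,fx=10,fy=10))"
```

```text
t: 4.4
eef_pos: [493.2, 206.5, -5.2]
tcp_rot: [-1.572, -0.001, 0.503]
ft_force: [0.2, -1.3, -0.3]
opening: 0.453
t 4.40 pos [493.2 206.5  -5.2] rot [-1.572e+00 -1.000e-03  5.030e-01] F [ 0.2 -1.3 -0.3] M [-0.02 -0.19  0.01] op 0.453 j6 -0.23
row [0.2, -19.2, 0.1] [0.1, 0.2, 0.0]
t: 4.8
eef_pos: [493.1, 206.6, -8.3]
tcp_rot: [-1.572, -0.001, 0.503]
ft_force: [-0.3, -0.2, -0.5]
opening: 0.452
t 4.80 pos [493.1 206.6  -8.3] rot [-1.572e+00 -1.000e-03  5.030e-01] F [-0.3 -0.2 -0.5] M [ 0.   -0.15  0.  ] op 0.452 j6 -0.23
row [0.2, -22.3, 0.0] [0.1, 0.2, 0.0]
```

View pics/c10.png

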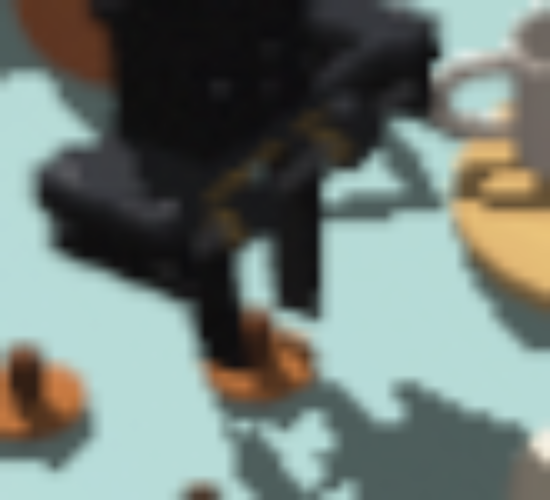

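```bash
python3 -m crank '[[0,1,0,0,0,0],[0,2,0,0,0,0],[0,3,0,0,0,0],[0,3,0,0,0,0]]'; python3 -m crank '[[0,1,0,0,0,0],[0,2,0,0,0,0],[0,2,0,0,0,0]]'; python3 -m crank '[[0,1,0,0,0,0],[0,2,0,0,0,0],[0,2,0,0,0,0]]'; python3 go.py 493.3 206.7 14 0.5
```

```text
t: 5.25
eef_pos: [493.1, 206.5, -11.4]
tcp_rot: [-1.572, -0.001, 0.503]
ft_force: [-0.2, -0.6, 0.1]
opening: 0.447
t: 5.55
eef_pos: [493.0, 206.5, -13.5]
tcp_rot: [-1.572, -0.0, 0.503]
ft_force: [-0.2, -0.4, 0.1]
opening: 0.454
t: 5.85
eef_pos: [493.0, 206.5, -15.7]
tcp_rot: [-1.572, -0.0, 0.503]
ft_force: [-0.4, -0.3, -0.3]
opening: 0.451
t 5.85 pos [493.  206.5 -15.7] rot [-1.572 -0.     0.503] F [-0.4 -0.3 -0.3] M [ 0.02 -0.16 -0.06] op 0.451 j6 -0.23
row [0.4, -29.7, -0.0] [0.0, 0.2, 0.0]
```

```bash
python3 -m crank '[[0,0,0,0,0,0],[0,0,0,0,0,0],[0,0,0,0,0,0],[0,0,0,0,0,0],[0,0,0,0,0,0]]' 0.05; python3 go.py 493.3 206.7 14 0.5; python3 -c "
from h import *
im,d=look('side','side6')
cv2.imwrite('pics/c11.png',cv2.resize(im[140:190,185:240],None,fx=10,fy=10))"
```

```text
t: 6.35
eef_pos: [493.0, 206.5, -15.6]
tcp_rot: [-1.572, -0.0, 0.503]
ft_force: [-0.2, -1.0, 0.8]
opening: 0.16
t 6.35 pos [493.  206.5 -15.6] rot [-1.572 -0.     0.503] F [-0.2 -1.   0.8] M [-0.05 -0.11 -0.  ] op 0.160 j6 -0.23
row [0.4, -29.6, 0.0] [0.0, 0.2, 0.0]
```

View pics/c11.png

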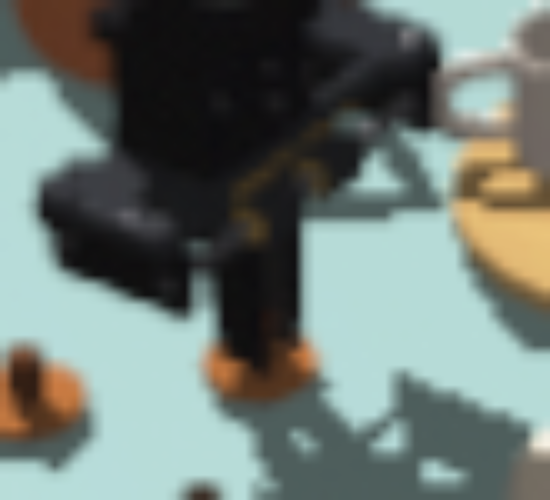

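```bash
python3 -m crank '[[0,0,0,0,0,0],[0,0,0,0,0,0],[0,0,0,0,8,0],[0,0,0,0,16,0],[0,0,0,0,24,0]]' 0.32; python3 -m crank '[[0,0,0,0,8.5,0],[0,0,0,0,17,0],[0,0,0,0,25.5,0],[0,0,0,0,34,0],[0,0,0,0,42.5,0]]';python3 -m crank '[[0,0,0,0,8.5,0],[0,0,0,0,17,0],[0,0,0,0,25,0],[0,0,0,0,25,0]]'; python3 go.py 493.0 206.5 -15.7 -1.07;
```

```text
t: 6.9
eef_pos: [493.0, 206.5, -15.7]
tcp_rot: [-1.571, -0.001, 0.079]
ft_force: [-0.3, 0.3, -0.1]
opening: 0.32
t: 7.4
eef_pos: [493.0, 206.5, -15.7]
tcp_rot: [-1.571, -0.001, -0.669]
ft_force: [0.6, -1.2, -0.3]
opening: 0.319
t: 7.8
eef_pos: [493.0, 206.5, -15.7]
tcp_rot: [-1.571, -0.001, -1.108]
ft_force: [0.3, 0.7, -0.8]
opening: 0.323
t 7.80 pos [493.  206.5 -15.7] rot [-1.571e+00 -1.000e-03 -1.108e+00] F [ 0.3  0.7 -0.8] M [-0.02 -0.05 -0.02] op 0.323 j6 1.38
row [0.0, 0.0, -0.0] [-0.0, -2.2, 0.0]
```

```bash
python3 -m crank '[[0,0,0,0,0,0],[0,0,0,0,0,0],[0,0,0,0,0,0],[0,0,0,0,0,0]]' 0.05; python3 -m crank '[[0,-10,0,0,0,0],[0,-40,0,0,0,0],[0,-80,0,0,0,0],[0,-120,0,0,0,0],[0,-140,0,0,0,0]]';  python3 go.py 563.8 -18.8 150 -1.108
```

```text
t: 8.2
eef_pos: [493.0, 206.5, -15.7]
tcp_rot: [-1.571, -0.001, -1.106]
ft_force: [-0.4, 0.2, 0.2]
opening: 0.163
t: 8.7
eef_pos: [493.6, 206.8, 128.2]
tcp_rot: [-1.567, -0.002, -1.106]
ft_force: [0.7, 1.3, -1.0]
opening: 0.158
t 8.70 pos [493.6 206.8 128.2] rot [-1.567 -0.002 -1.106] F [ 0.7  1.3 -1. ] M [-0.01 -0.04 -0.02] op 0.158 j6 1.38
row [233.2, -21.6, -38.4] [-0.2, 0.1, 0.1]
```

```bash
python3 - <<'E'
from neck import *
A=np.radians(np.arange(0,360,10))
for n in('top0','top1','top2'):
    im=cv2.imread('pics/%s.png'%n); 
    cv2.imwrite('pics/n_%s.png'%n,cv2.resize(im[180:215,238:288],None,fx=10,fy=10,interpolation=cv2.INTER_CUBIC))
a=[cv2.imread('pics/n_%s.png'%n) for n in('top1','top2')]; cv2.imwrite('pics/c12.png',np.vstack(a))
si=cv2.imread('pics/side5.png'); cv2.imwrite('pics/c13.png',cv2.resize(si[165:220,220:280],None,fx=10,fy=10,interpolation=cv2.INTER_CUBIC))
E
```

```text
(no output)
```

View pics/c12.png

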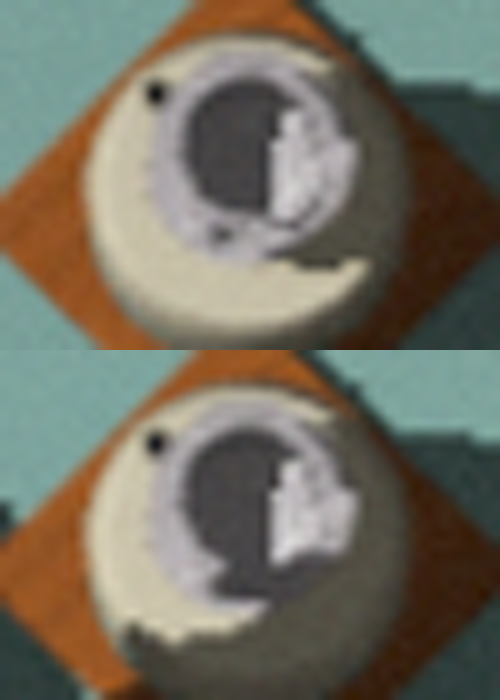

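View pics/c13.png

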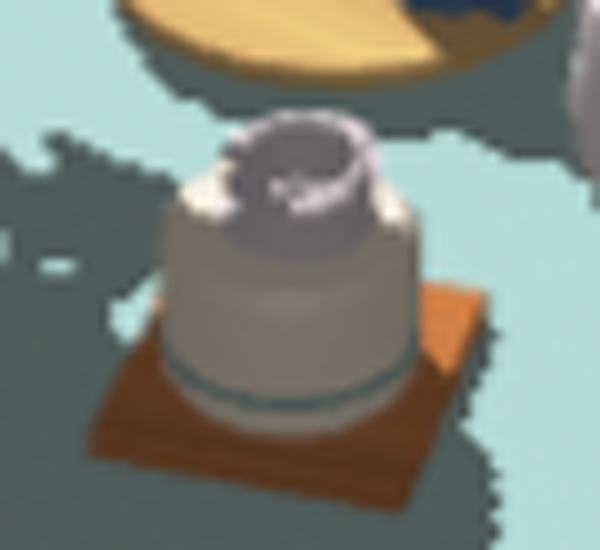

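```bash
python3 -m crank '[[50,-10,-8,0,0,0],[100,-20,-16,0,0,0],[150,-22,-25,0,0,0],[195,-22,-33,-0.2,0,0],[224,-22,-37,-0.2,0,0.1]]'; python3 -m crank '[[5,0,-1,0,0,0],[8,0,-1,0,0,0],[8,0,-1,0,0,0]]'; python3 go.py 563.8 -18.8 100 -1.108
```

```text
t: 9.2
eef_pos: [561.4, -13.1, 151.3]
tcp_rot: [-1.569, -0.001, -1.107]
ft_force: [0.0, 1.3, -1.0]
opening: 0.157
t: 9.5
eef_pos: [563.8, -20.1, 151.6]
tcp_rot: [-1.57, -0.001, -1.107]
ft_force: [-0.6, 1.3, -1.0]
opening: 0.161
t 9.50 pos [563.8 -20.1 151.6] rot [-1.570e+00 -1.000e-03 -1.107e+00] F [-0.6  1.3 -1. ] M [ 0.01 -0.   -0.03] op 0.161 j6 0.95
row [-1.2, 51.6, 0.5] [-0.1, 0.1, 0.0]
```

```bash
python3 -m crank '[[-1.2,20,0.5,0,0,0],[-1.2,40,0.5,0,0,0],[-1.2,48,0.5,0,0,0],[-1.2,51,0.5,0,0,0],[-1.2,51.5,0.5,0,0,0]]'; python3 go.py 563.8 -18.8 100 -1.108; python3 -c "
from h import *
im,d=look('side','side7')
cv2.imwrite('pics/c14.png',cv2.resize(im[140:210,210:290],None,fx=8,fy=8,interpolation=cv2.INTER_CUBIC))"
```

```text
t: 10.0
eef_pos: [563.8, -18.2, 100.3]
tcp_rot: [-1.569, -0.001, -1.106]
ft_force: [0.2, 0.8, -0.8]
opening: 0.161
t 10.00 pos [563.8 -18.2 100.3] rot [-1.569e+00 -1.000e-03 -1.106e+00] F [ 0.2  0.8 -0.8] M [ 0.03 -0.01 -0.04] op 0.161 j6 0.96
row [0.5, 0.3, -0.3] [-0.1, 0.1, 0.0]
```

View pics/c14.png

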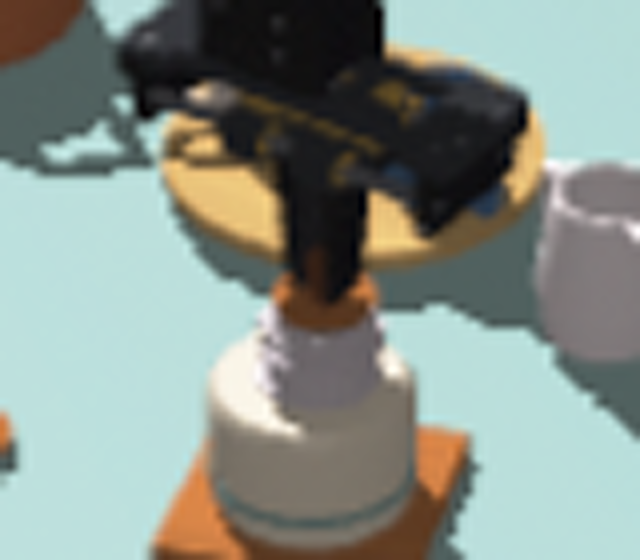

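The disk is held above the mouth and looks centred, with the flange at about (325,300) in the crop over the neck at about (322,340). Next I'll lower it gently.

```bash
python3 -m crank '[[0.5,1.5,-0.3,0,0,0],[0.5,3,-0.3,0,0,0],[0.5,4,-0.3,0,0,0],[0.5,5,-0.3,0,0,0]]'; python3 -m crank '[[0,0.7,0,0,0,0],[0,1.4,0,0,0,0],[0,1.4,0,0,0,0]]'; python3 -m crank '[[0,0.7,0,0,0,0],[0,1.4,0,0,0,0],[0,1.4,0,0,0,0]]'; python3 go.py 563.8 -18.8 90 -1.108
```

```text
t: 10.45
eef_pos: [564.0, -19.0, 95.7]
tcp_rot: [-1.569, -0.001, -1.106]
ft_force: [1.0, -1.1, -1.0]
opening: 0.162
t: 10.75
eef_pos: [564.0, -19.0, 94.2]
tcp_rot: [-1.569, -0.001, -1.106]
ft_force: [-0.4, 0.1, -1.4]
opening: 0.162
t: 11.05
eef_pos: [564.1, -19.0, 93.1]
tcp_rot: [-1.569, -0.001, -1.106]
ft_force: [-1.8, 1.4, 3.5]
opening: 0.159
t 11.05 pos [564.1 -19.   93.1] rot [-1.569e+00 -1.000e-03 -1.106e+00] F [-1.8  1.4  3.5] M [ 0.02  0.21 -0.04] op 0.159 j6 0.95
row [-0.3, 3.1, -0.1] [-0.1, 0.1, 0.1]
```

```bash
python3 -m crank '[[-0.6,0,-0.3,0,0,0],[-1.2,0,-0.6,0,0,0],[-1.2,0.4,-0.6,0,0,0]]'; python3 -m crank '[[0,0.5,0,0,0,0],[0,1,0,0,0,0],[0,1,0,0,0,0]]'; python3 go.py 563.8 -18.8 90 -1.108
```

```text
t: 11.35
eef_pos: [562.9, -18.1, 92.5]
tcp_rot: [-1.569, -0.001, -1.106]
ft_force: [0.3, -0.8, -1.4]
opening: 0.161
t: 11.65
eef_pos: [562.8, -18.1, 91.4]
tcp_rot: [-1.569, -0.001, -1.106]
ft_force: [0.3, -1.0, -0.4]
opening: 0.159
t 11.65 pos [562.8 -18.1  91.4] rot [-1.569e+00 -1.000e-03 -1.106e+00] F [ 0.3 -1.  -0.4] M [ 0.02 -0.    0.02] op 0.159 j6 0.96
row [1.0, 1.4, 0.6] [-0.1, 0.1, 0.0]
```

Free now, and going in.

```bash
python3 -m crank '[[0,0.6,0,0,0,0],[0,1.2,0,0,0,0],[0,1.2,0,0,0,0]]'; python3 -m crank '[[0,0.6,0,0,0,0],[0,1.2,0,0,0,0],[0,1.2,0,0,0,0]]'; python3 -m crank '[[0,0.5,0,0,0,0],[0,0.8,0,0,0,0],[0,0.8,0,0,0,0]]';  python3 go.py 563.8 -18.8 90 -1.108
```

```text
t: 11.95
eef_pos: [562.8, -18.1, 90.1]
tcp_rot: [-1.569, -0.001, -1.106]
ft_force: [0.3, -0.2, -1.4]
opening: 0.158
t: 12.25
eef_pos: [562.7, -18.1, 88.7]
tcp_rot: [-1.569, -0.001, -1.106]
ft_force: [0.3, 0.3, -0.6]
opening: 0.161
t: 12.55
eef_pos: [562.8, -18.1, 88.2]
tcp_rot: [-1.569, -0.001, -1.106]
ft_force: [-0.5, -0.0, 3.3]
opening: 0.161
t 12.55 pos [562.8 -18.1  88.2] rot [-1.569e+00 -1.000e-03 -1.106e+00] F [-0.5 -0.   3.3] M [ 0.05  0.16 -0.02] op 0.161 j6 0.96
row [1.0, -1.8, 0.6] [-0.1, 0.1, 0.1]
```

```bash
python3 -m crank '[[0,-1,0,0,0,0],[0.7,-1,0,0,0,0],[1.4,-1,0,0,0,0],[1.4,-1,0,0,0,0]]'; python3 -m crank '[[-0.9,0,0,0,0,0],[-1.8,0,0,0,0,0],[-2.8,0,0,0,0,0],[-2.8,0,0,0,0,0]]'; python3 go.py 562.8 -18.1 89 -1.106
```

```text
t: 12.95
eef_pos: [563.0, -19.0, 89.1]
tcp_rot: [-1.57, 0.0, -1.106]
ft_force: [-2.4, 2.6, 0.9]
opening: 0.155
t: 13.35
eef_pos: [562.0, -16.8, 89.1]
tcp_rot: [-1.569, -0.001, -1.106]
ft_force: [1.2, -1.8, -1.2]
opening: 0.161
t 13.35 pos [562.  -16.8  89.1] rot [-1.569e+00 -1.000e-03 -1.106e+00] F [ 1.2 -1.8 -1.2] M [-0.41 -0.14 -0.01] op 0.161 j6 0.96
row [1.5, 0.1, 0.2] [-0.1, -0.0, 0.0]
```

```bash
python3 -m crank '[[1.2,0,0.7,0,0,0],[1.2,0,1.5,0,0,0],[1.2,0,1.5,0,0,0]]'; python3 -m crank '[[0,0,-0.9,0,0,0],[0,0,-1.8,0,0,0],[0,0,-2.8,0,0,0],[0,0,-2.8,0,0,0]]'; python3 go.py 562.8 -18.1 89 -1.106
```

```text
t: 13.65
eef_pos: [563.3, -17.5, 89.1]
tcp_rot: [-1.571, -0.0, -1.106]
ft_force: [-4.2, -3.2, 1.8]
opening: 0.16
t: 14.05
eef_pos: [560.8, -18.7, 89.1]
tcp_rot: [-1.571, -0.0, -1.106]
ft_force: [0.3, 0.6, -0.8]
opening: 0.16
t 14.05 pos [560.8 -18.7  89.1] rot [-1.571 -0.    -1.106] F [ 0.3  0.6 -0.8] M [ 0.01  0.04 -0.04] op 0.160 j6 0.96
row [0.4, 0.1, 2.0] [-0.0, 0.0, 0.0]
```

```bash
python3 -m crank '[[0,0,0.7,0,0,0],[0,0,1.4,0,0,0],[0,0.6,1.4,0,0,0],[0,1,1.4,0,0,0]]';  python3 go.py 562.1 -18.1 88.2 -1.106; python3 -m crank '[[0,0,0,0,0,0],[0,0,0,0,0,0],[0,0,0,0,0,0]]' 0.32; python3 go.py 562.1 -18.1 88.2 -1.106
```

```text
t: 14.45
eef_pos: [562.2, -18.0, 88.2]
tcp_rot: [-1.57, -0.0, -1.106]
ft_force: [-1.1, 0.3, 4.7]
opening: 0.161
t 14.45 pos [562.2 -18.   88.2] rot [-1.57  -0.    -1.106] F [-1.1  0.3  4.7] M [0.08 0.18 0.03] op 0.161 j6 0.96
row [0.0, 0.0, -0.1] [-0.0, 0.0, 0.0]
t: 14.75
eef_pos: [562.2, -18.0, 88.2]
tcp_rot: [-1.57, -0.0, -1.106]
ft_force: [-1.0, -0.8, 0.6]
opening: 0.308
t 14.75 pos [562.2 -18.   88.2] rot [-1.57  -0.    -1.106] F [-1.  -0.8  0.6] M [ 0.02 -0.01  0.04] op 0.308 j6 0.96
row [-0.0, 0.0, -0.1] [-0.0, 0.0, 0.0]
```

```bash
python3 -m crank '[[0,-10,0,0,0,0],[0,-30,0,0,0,0],[0,-60,0,0,0,0],[0,-90,0,0,0,0],[0,-110,0,0,0,0]]'; python3 go.py 418.4 -220.9 120 -1.37; python3 - <<'E'
from h import *
im=cv2.imread('pics/top1.png'); hsv=cv2.cvtColor(im,cv2.COLOR_BGR2HSV)
m=((hsv[...,0]<22)&(hsv[...,1]>110)).astype(np.uint8); m[:172]=0; m[234:]=0; m[:,:230]=0;m[:,294:]=0
c=max(cv2.findContours(m|0,cv2.RETR_EXTERNAL,cv2.CHAIN_APPROX_NONE)[0],key=len)[:,0,:]
h=cv2.convexHull(np.vstack(cv2.findContours(m,cv2.RETR_EXTERNAL,cv2.CHAIN_APPROX_NONE)[0]))[:,0,:]
P=onplane('top',h,14)[:,:2].astype(np.float32); r=cv2.minAreaRect(P); print(r)
c=np.vstack(cv2.findContours(m,cv2.RETR_EXTERNAL,cv2.CHAIN_APPROX_NONE)[0])[:,0,:]
Q=onplane('top',c,14)[:,:2]; 
# square fit: max-norm distance 62.5
def f(p):
    a=p[2];u=(Q-p[:2])@np.array([[np.cos(a),-np.sin(a)],[np.sin(a),np.cos(a)]]); return np.abs(u).max(1)-62.5
s=least_squares(f,[r[0][0],r[0][1],np.pi/4],loss='cauchy',f_scale=1); print(s.x,np.degrees(s.x[2]),np.median(abs(f(s.x))))
d=onplane('top',[[253.2,188.85]],80)[0,:2]; v=d-s.x[:2]; print('dot',d,np.hypot(*v),np.degrees(np.arctan2(v[1],v[0])))
E
```

```text
t: 15.25
eef_pos: [562.5, -18.1, 201.0]
tcp_rot: [-1.568, -0.002, -1.106]
ft_force: [0.1, 0.7, 0.1]
opening: 0.316
t 15.25 pos [562.5 -18.1 201. ] rot [-1.568 -0.002 -1.106] F [0.1 0.7 0.1] M [-0.01  0.01 -0.01] op 0.316 j6 0.96
row [116.5, 80.7, -219.9] [-0.2, 15.1, 0.1]
((556.6926879882812, -18.591812133789062), (122.8760986328125, 121.99553680419922), 45.93974685668945)
[553.63042896 -19.07633502   0.80509386] 46.12848014609507 3.6819039063731367
dot [585.08879319  10.96148826] 43.49597116156613 43.676722376854116
```

```bash
python3 -m crank '[[25,10,-45,0,4,0],[45,20,-90,0,8,0],[70,30,-135,0,12,0],[92,40,-180,0,15,0],[110,55,-210,0,15,0]]' 0.93; python3 go.py 418.4 -220.9 60 -1.37;  python3 -c "
from h import *
look('side','side8');im,d=look('top','top8')
cv2.imwrite('pics/c15.png',cv2.resize(im[180:215,238:288],None,fx=10,fy=10,interpolation=cv2.INTER_CUBIC))
im=cv2.imread('pics/side8.png');cv2.imwrite('pics/c16.png',cv2.resize(im[160:280,200:300],None,fx=5,fy=5,interpolation=cv2.INTER_CUBIC))"
```

```text
t: 15.75
eef_pos: [423.1, -212.2, 146.7]
tcp_rot: [-1.566, -0.003, -1.37]
ft_force: [0.4, -0.1, -0.8]
opening: 0.683
t 15.75 pos [ 423.1 -212.2  146.7] rot [-1.566 -0.003 -1.37 ] F [ 0.4 -0.1 -0.8] M [ 0.01 -0.02  0.01] op 0.683 j6 0.76
row [7.3, 86.7, -6.7] [-0.3, 0.0, 0.2]
```

View pics/c15.png

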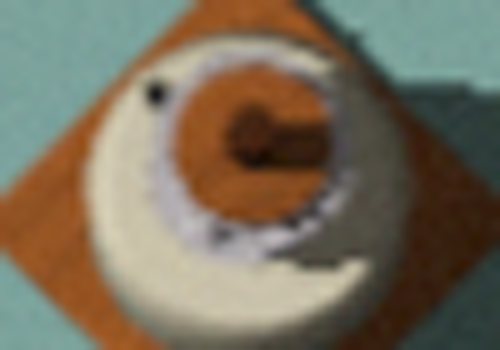

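View pics/c16.png

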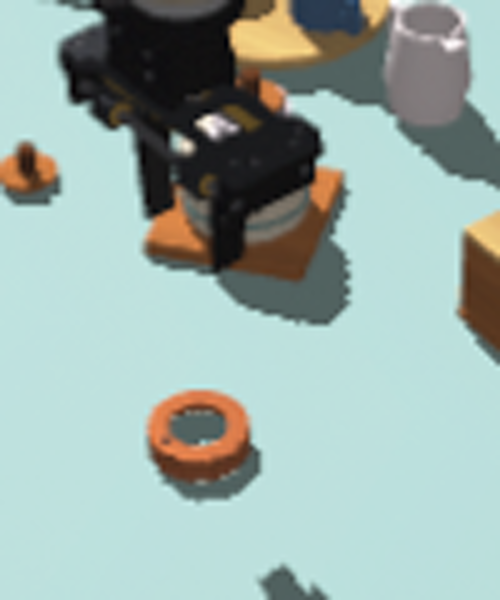

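```bash
python3 - <<'E'
from h import *
P=onplane('side',[[232.9,247.7],[239.1,244.4]],20.5); v=P[0]-P[1]; print(P,np.hypot(*v[:2]),np.degrees(np.arctan2(v[1],v[0])))
im=cv2.imread('pics/top8.png')
cv2.imwrite('pics/c17.png',cv2.resize(im[225:268,300:355],None,fx=10,fy=10,interpolation=cv2.INTER_CUBIC))
E
python3 -m crank '[[4,40,-4,-0.3,0,0.2],[7.3,70,-6.7,-0.3,0,0.2],[7.3,85,-6.7,-0.3,0,0.2],[7.3,87,-6.7,-0.3,0,0.2],[7.3,87,-6.7,-0.3,0,0.2]]'; python3 go.py 418.4 -220.9 -10 -1.37
```

```text
[[ 390.70562234 -226.33903126   20.5       ]
 [ 416.00667526 -221.93883132   20.5       ]] 25.680830172308692 -170.13415608479394
t: 16.35
eef_pos: [417.3, -221.5, 58.6]
tcp_rot: [-1.574, 0.003, -1.372]
ft_force: [-0.3, -0.5, 0.4]
opening: 0.932
t 16.35 pos [ 417.3 -221.5   58.6] rot [-1.574  0.003 -1.372] F [-0.3 -0.5  0.4] M [0.   0.   0.02] op 0.932 j6 0.74
row [-0.2, 68.6, 1.4] [0.2, -0.1, -0.2]
```

```bash
python3 -m crank '[[0,30,1,0.2,0,-0.2],[0,55,1,0.2,0,-0.2],[0,65,1,0.2,0,-0.2],[0,70,1,0.2,0,-0.2],[0,72,1,0.2,0,-0.2]]'; python3 -m crank '[[0,2,0,0,0,0],[0,4,0,0,0,0],[0,6,0,0,0,0],[0,8,0,0,0,0]]'; python3 go.py 418.4 -220.9 -22 -1.37
```

```text
t: 16.85
eef_pos: [418.5, -221.3, -12.8]
tcp_rot: [-1.57, -0.001, -1.371]
ft_force: [-0.0, 0.4, 0.0]
opening: 0.933
t: 17.25
eef_pos: [418.6, -221.4, -20.7]
tcp_rot: [-1.57, -0.001, -1.371]
ft_force: [0.0, -0.9, 0.6]
opening: 0.932
t 17.25 pos [ 418.6 -221.4  -20.7] rot [-1.570e+00 -1.000e-03 -1.371e+00] F [ 0.  -0.9  0.6] M [ 0.01 -0.01  0.03] op 0.932 j6 0.75
row [-0.5, 1.3, -0.1] [-0.0, -0.1, 0.1]
```

```bash
python3 -m crank '[[0,1,0,0,0,0],[0,1,0,0,0,0],[0,1,0,0,0,0],[0,1,0,0,0,0]]' 0.6; python3 go.py 418.4 -220.9 -22 -1.37;  python3 -c "
from h import *
im,d=look('side','side9')
cv2.imwrite('pics/c18.png',cv2.resize(im[190:270,200:290],None,fx=7,fy=7,interpolation=cv2.INTER_CUBIC))"
```

```text
t: 17.65
eef_pos: [418.6, -221.5, -21.7]
tcp_rot: [-1.57, -0.001, -1.372]
ft_force: [-0.1, -0.0, -0.1]
opening: 0.724
t 17.65 pos [ 418.6 -221.5  -21.7] rot [-1.570e+00 -1.000e-03 -1.372e+00] F [-0.1 -0.  -0.1] M [-0.05 -0.02  0.03] op 0.724 j6 0.75
row [-0.6, 0.3, -0.1] [-0.0, -0.1, 0.1]
```

View pics/c18.png

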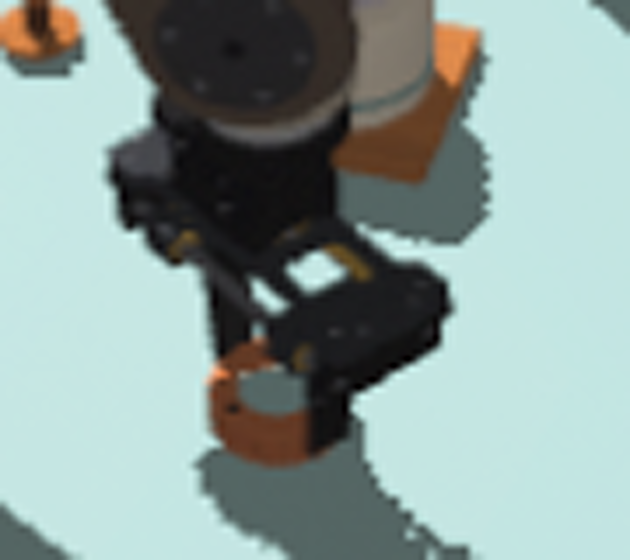

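```bash
python3 -m crank '[[0,0,0,0,0,0],[0,0,0,0,0,0],[0,0,0,0,-8,0],[0,0,0,0,-16,0],[0,0,0,0,-24,0]]' 0.88; python3 -m crank '[[0,0,0,0,-8.5,0],[0,0,0,0,-17,0],[0,0,0,0,-25.5,0],[0,0,0,0,-34,0],[0,0,0,0,-42.5,0]]';python3 -m crank '[[0,0,0,0,-8.5,0],[0,0,0,0,-17,0],[0,0,0,0,-24,0],[0,0,0,0,-24,0]]'; python3 -m crank '[[0,0,0,0,0,0],[0,0,0,0,0,0],[0,0,0,0,0,0],[0,0,0,0,0,0]]' 0.6; python3 go.py 418.6 -221.5 -22 0.2
```

```text
t: 18.2
eef_pos: [418.6, -221.4, -21.6]
tcp_rot: [-1.571, -0.002, -0.947]
ft_force: [0.1, -0.0, -0.4]
opening: 0.878
t: 18.7
eef_pos: [418.6, -221.5, -21.6]
tcp_rot: [-1.572, -0.001, -0.199]
ft_force: [0.0, -0.4, -0.4]
opening: 0.881
t: 19.1
eef_pos: [418.7, -221.5, -21.6]
tcp_rot: [-1.572, -0.001, 0.222]
ft_force: [-0.3, 0.7, -0.2]
opening: 0.881
t: 19.5
eef_pos: [418.7, -221.5, -21.5]
tcp_rot: [-1.572, -0.001, 0.221]
ft_force: [-0.8, 0.2, 0.1]
opening: 0.721
t 19.50 pos [ 418.7 -221.5  -21.5] rot [-1.572e+00 -1.000e-03  2.210e-01] F [-0.8  0.2  0.1] M [-0.02 -0.07 -0.06] op 0.721 j6 -0.85
row [-0.1, 0.5, -0.0] [0.1, 1.2, 0.1]
```

```bash
python3 -m crank '[[0,-10,0,0,0,0],[0,-50,0,0,0,0],[0,-100,0,0,0,0],[0,-140,0,0,0,0],[0,-165,0,0,0,0]]'; python3 go.py 562.1 -18.1 140 0.221
```

```text
t: 20.0
eef_pos: [418.8, -221.4, 147.1]
tcp_rot: [-1.575, -0.003, 0.22]
ft_force: [0.5, 0.2, -1.6]
opening: 0.722
t 20.00 pos [ 418.8 -221.4  147.1] rot [-1.575 -0.003  0.22 ] F [ 0.5  0.2 -1.6] M [-0.09 -0.15  0.02] op 0.722 j6 -0.85
row [184.3, 7.0, 167.1] [0.2, -0.0, 0.2]
```

```bash
python3 -m crank '[[35,0,32,0,0,0],[70,0,64,0,0,0],[105,1,96,0,0,0],[140,2,128,0,0,0],[165,5,150,0.2,0,0.2]]'; python3 -m crank '[[10,0,9,0,0,0],[14,0,12.5,0,0,0],[14,0,12.5,0,0,0],[14,0,12.5,0,0,0]]'; python3 go.py 562.1 -18.1 125 0.221;  python3 -c "
from h import *
im,d=look('side','side10')
cv2.imwrite('pics/c19.png',cv2.resize(im[130:210,205:295],None,fx=7,fy=7,interpolation=cv2.INTER_CUBIC))"
```

```text
t: 20.5
eef_pos: [548.0, -36.5, 143.0]
tcp_rot: [-1.572, -0.001, 0.221]
ft_force: [0.2, -0.5, -0.5]
opening: 0.721
t: 20.9
eef_pos: [558.3, -22.2, 143.2]
tcp_rot: [-1.572, -0.001, 0.22]
ft_force: [-0.7, 0.8, -1.6]
opening: 0.722
t 20.90 pos [558.3 -22.2 143.2] rot [-1.572e+00 -1.000e-03  2.200e-01] F [-0.7  0.8 -1.6] M [-0.04 -0.16  0.  ] op 0.722 j6 -0.38
row [4.6, 18.2, 3.2] [0.1, -0.0, 0.0]
```

View pics/c19.png

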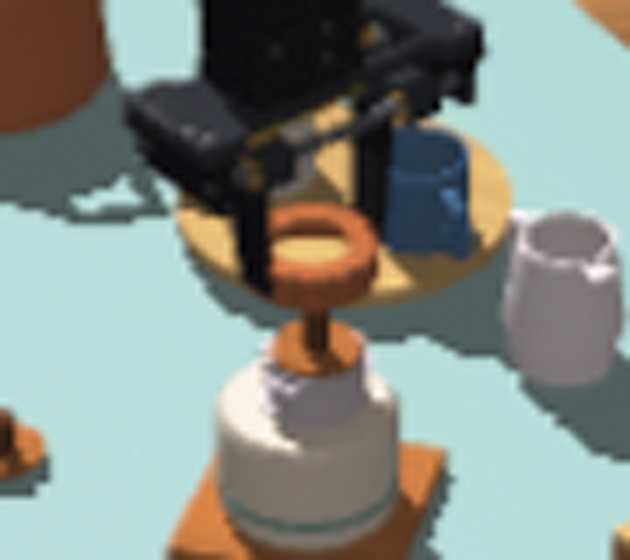

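```bash
python3 -m crank '[[4.6,0,3.2,0,0,0],[4.6,0,3.2,0,0,0],[4.6,15,3.2,0.1,0,0],[4.6,30,3.2,0.1,0,0],[4.6,38,3.2,0.1,0,0]]'; python3 go.py 562.1 -18.1 95 0.221; python3 -m crank '[[0,2,0,0,0,0],[0,5,0,0,0,0],[0,8,0,0,0,0],[0,10,0,0,0,0],[0,11,0,0,0,0]]';  python3 go.py 562.1 -18.1 90 0.221
```

```text
t: 21.45
eef_pos: [561.7, -18.5, 104.3]
tcp_rot: [-1.57, 0.0, 0.219]
ft_force: [-0.6, 0.3, -0.4]
opening: 0.72
t 21.45 pos [561.7 -18.5 104.3] rot [-1.57   0.     0.219] F [-0.6  0.3 -0.4] M [ 0.01 -0.15  0.01] op 0.720 j6 -0.37
row [0.5, 9.3, 0.3] [-0.1, -0.1, -0.0]
t: 21.95
eef_pos: [561.7, -18.4, 93.3]
tcp_rot: [-1.57, 0.0, 0.219]
ft_force: [-0.6, -0.1, -0.5]
opening: 0.718
t 21.95 pos [561.7 -18.4  93.3] rot [-1.57   0.     0.219] F [-0.6 -0.1 -0.5] M [-0.02 -0.13 -0.03] op 0.718 j6 -0.37
row [0.4, 3.3, 0.3] [-0.1, -0.1, -0.0]
```

```bash
python3 -m crank '[[0.4,1,0.3,0,0,0],[0.4,2,0.3,0,0,0],[0.4,3,0.3,0,0,0],[0.4,4,0.3,0,0,0],[0.4,4,0.3,0,0,0]]'; python3 -m crank '[[0,1,0,0,0,0],[0,2,0,0,0,0],[0,3,0,0,0,0],[0,3,0,0,0,0]]';  python3 go.py 562.1 -18.1 80 0.221
```

```text
t: 22.45
eef_pos: [562.0, -18.1, 89.2]
tcp_rot: [-1.57, 0.0, 0.219]
ft_force: [-0.3, -0.2, -0.5]
opening: 0.724
t: 22.85
eef_pos: [561.9, -18.0, 86.0]
tcp_rot: [-1.57, 0.001, 0.219]
ft_force: [-0.0, -0.2, -1.2]
opening: 0.726
t 22.85 pos [561.9 -18.   86. ] rot [-1.57e+00  1.00e-03  2.19e-01] F [-0.  -0.2 -1.2] M [-0.04 -0.15  0.02] op 0.726 j6 -0.37
row [0.2, 6.0, -0.1] [-0.1, -0.1, -0.0]
```

```bash
python3 -m crank '[[0.1,0.8,0,0,0,0],[0.1,1.6,0,0,0,0],[0.1,2.4,0,0,0,0],[0.1,2.4,0,0,0,0]]'; python3 -m crank '[[0,0.7,0,0,0,0],[0,1.4,0,0,0,0],[0,2,0,0,0,0],[0,2,0,0,0,0]]';  python3 go.py 562.1 -18.1 80 0.221
```

```text
t: 23.25
eef_pos: [562.0, -18.0, 83.5]
tcp_rot: [-1.57, 0.001, 0.219]
ft_force: [-0.1, 0.3, -0.4]
opening: 0.718
t: 23.65
eef_pos: [561.9, -18.0, 81.4]
tcp_rot: [-1.57, 0.001, 0.219]
ft_force: [-0.1, -0.3, -0.6]
opening: 0.722
t 23.65 pos [561.9 -18.   81.4] rot [-1.57e+00  1.00e-03  2.19e-01] F [-0.1 -0.3 -0.6] M [-0.04 -0.1  -0.05] op 0.722 j6 -0.37
row [0.1, 1.4, -0.1] [-0.1, -0.1, -0.1]
```

```bash
python3 -m crank '[[0,0.5,0,0,0,0],[0,1,0,0,0,0],[0,1,0,0,0,0]]'; python3 -m crank '[[0,0.5,0,0,0,0],[0,1,0,0,0,0],[0,1,0,0,0,0]]'; python3 -m crank '[[0,0.5,0,0,0,0],[0,0.8,0,0,0,0],[0,0.8,0,0,0,0]]';  python3 go.py 562.1 -18.1 80 0.221
```

```text
t: 23.95
eef_pos: [561.9, -18.0, 80.4]
tcp_rot: [-1.57, 0.001, 0.219]
ft_force: [-0.4, 0.9, -0.7]
opening: 0.721
t: 24.25
eef_pos: [562.0, -18.0, 79.6]
tcp_rot: [-1.57, 0.001, 0.22]
ft_force: [-0.5, 0.7, 2.1]
opening: 0.724
t: 24.55
eef_pos: [562.1, -18.0, 79.3]
tcp_rot: [-1.57, 0.0, 0.22]
ft_force: [-1.7, 0.3, 8.5]
opening: 0.72
t 24.55 pos [562.1 -18.   79.3] rot [-1.57  0.    0.22] F [-1.7  0.3  8.5] M [0.02 0.31 0.08] op 0.720 j6 -0.37
row [-0.0, -0.7, -0.1] [-0.1, -0.1, -0.0]
```

```bash
python3 -m crank '[[0,-0.5,0,0,0,0],[0,-0.2,0,0,5,0],[0,0.15,0,0,10,0],[0,0.5,0,0,15,0],[0,0.5,0,0,15,0]]';  python3 go.py 562.1 -18.1 79 0
```

```text
t: 25.05
eef_pos: [562.1, -18.0, 78.7]
tcp_rot: [-1.57, 0.001, -0.044]
ft_force: [0.2, -0.4, -0.6]
opening: 0.724
t 25.05 pos [562.1 -18.   78.7] rot [-1.57e+00  1.00e-03 -4.40e-02] F [ 0.2 -0.4 -0.6] M [-0.16 -0.02 -0.12] op 0.724 j6 -0.11
row [0.0, -0.3, -0.1] [-0.1, -2.5, -0.0]
```

```bash
python3 -m crank '[[0,0.1,0,0,5,0],[0,0.3,0,0,10,0],[0,0.55,0,0,15,0],[0,0.8,0,0,20,0],[0,0.8,0,0,20,0]]';  python3 go.py 562.1 -18.1 79 0
```

```text
t: 25.55
eef_pos: [562.0, -18.0, 77.7]
tcp_rot: [-1.57, 0.001, -0.392]
ft_force: [-0.7, 0.7, -0.2]
opening: 0.716
t 25.55 pos [562.  -18.   77.7] rot [-1.57e+00  1.00e-03 -3.92e-01] F [-0.7  0.7 -0.2] M [-0.02 -0.04 -0.  ] op 0.716 j6 0.24
row [0.1, -1.3, -0.0] [-0.0, -22.4, -0.1]
```

```bash
python3 -m crank '[[0,0.3,0,0,5,0],[0,0.6,0,0,10,0],[0,0.9,0,0,15,0],[0,1.1,0,0,18,0],[0,1.1,0,0,18,0]]';  python3 go.py 562.1 -18.1 79 0
```

```text
t: 26.05
eef_pos: [561.9, -18.0, 76.4]
tcp_rot: [-1.571, 0.002, -0.703]
ft_force: [-0.2, 0.3, -0.8]
opening: 0.722
t 26.05 pos [561.9 -18.   76.4] rot [-1.571  0.002 -0.703] F [-0.2  0.3 -0.8] M [-0.02 -0.05 -0.01] op 0.722 j6 0.55
row [0.2, -2.6, 0.1] [-0.0, -40.3, -0.1]
```

```bash
python3 -m crank '[[0,0.1,0,0,4,0],[0,0.1,0,0,8,0],[0,0.1,0,0,8,0]]';  python3 go.py 562.1 -18.1 79 0;python3 -m crank '[[0,0,0,0,2,0],[0,0,0,0,4,0],[0,0,0,0,4,0]]';  python3 go.py 562.1 -18.1 79 0
```

```text
t: 26.35
eef_pos: [561.9, -18.1, 76.3]
tcp_rot: [-1.571, 0.002, -0.839]
ft_force: [-0.3, 0.4, -1.2]
opening: 0.724
t 26.35 pos [561.9 -18.1  76.3] rot [-1.571  0.002 -0.839] F [-0.3  0.4 -1.2] M [-0.04 -0.04 -0.04] op 0.724 j6 0.69
row [0.2, -2.7, 0.1] [-0.0, -48.1, -0.1]
t: 26.65
eef_pos: [561.8, -18.0, 76.3]
tcp_rot: [-1.571, 0.002, -0.905]
ft_force: [-0.4, -1.0, -1.0]
opening: 0.723
t 26.65 pos [561.8 -18.   76.3] rot [-1.571  0.002 -0.905] F [-0.4 -1.  -1. ] M [-0.07  0.02 -0.  ] op 0.723 j6 0.75
row [0.2, -2.7, 0.2] [-0.0, -51.9, -0.1]
```

```bash
for i in 1; do python3 -m crank '[[0,0,0,0,2,0],[0,0,0,0,4,0],[0,0,0,0,4,0]]';  python3 go.py 562.1 -18.1 79 0; done; python3 -m crank '[[0,0,0,0,1,0],[0,0,0,0,2,0],[0,0,0,0,2,0]]';  python3 go.py 562.1 -18.1 79 0
```

```text
t: 26.95
eef_pos: [561.8, -18.0, 76.3]
tcp_rot: [-1.571, 0.002, -0.972]
ft_force: [-0.5, 0.6, -1.1]
opening: 0.718
t 26.95 pos [561.8 -18.   76.3] rot [-1.571  0.002 -0.972] F [-0.5  0.6 -1.1] M [ 0.01 -0.05  0.04] op 0.718 j6 0.82
row [0.2, -2.7, 0.2] [-0.0, -55.7, -0.1]
t: 27.25
eef_pos: [561.8, -18.0, 76.3]
tcp_rot: [-1.571, 0.002, -1.007]
ft_force: [0.1, 0.5, -0.5]
opening: 0.72
t 27.25 pos [561.8 -18.   76.3] rot [-1.571  0.002 -1.007] F [ 0.1  0.5 -0.5] M [-0.02  0.01 -0.02] op 0.720 j6 0.86
row [0.2, -2.7, 0.2] [-0.0, -57.7, -0.1]
```

```bash
python3 -m crank '[[0,0,0,0,1,0],[0,0,0,0,2,0],[0,0,0,0,2,0]]';  python3 go.py 562.1 -18.1 79 0;python3 -m crank '[[0,0,0,0,1,0],[0,0,0,0,2,0],[0,0,0,0,2,0]]';  python3 go.py 562.1 -18.1 79 0
```

```text
t: 27.55
eef_pos: [561.8, -18.0, 76.3]
tcp_rot: [-1.572, 0.002, -1.042]
ft_force: [0.4, 0.0, -0.4]
opening: 0.723
t 27.55 pos [561.8 -18.   76.3] rot [-1.572  0.002 -1.042] F [ 0.4  0.  -0.4] M [ 0.02 -0.03 -0.01] op 0.723 j6 0.89
row [0.2, -2.8, 0.2] [-0.0, -59.7, -0.1]
t: 27.85
eef_pos: [561.7, -18.0, 76.2]
tcp_rot: [-1.572, 0.002, -1.078]
ft_force: [0.6, -1.4, -0.8]
opening: 0.721
t 27.85 pos [561.7 -18.   76.2] rot [-1.572  0.002 -1.078] F [ 0.6 -1.4 -0.8] M [-0.07  0.02 -0.  ] op 0.721 j6 0.93
row [0.2, -2.8, 0.3] [-0.0, -61.8, -0.1]
```

```bash
python3 -m crank '[[0,0,0,0,1,0],[0,0,0,0,2,0],[0,0,0,0,2,0]]';  python3 go.py 562.1 -18.1 79 0
```

```text
t: 28.15
eef_pos: [561.8, -18.1, 76.2]
tcp_rot: [-1.572, 0.002, -1.114]
ft_force: [-0.0, -0.7, -1.2]
opening: 0.719
t 28.15 pos [561.8 -18.1  76.2] rot [-1.572  0.002 -1.114] F [-0.  -0.7 -1.2] M [-0.09 -0.05 -0.04] op 0.719 j6 0.96
row [0.2, -2.8, 0.2] [-0.0, -63.8, -0.1]
```

```bash
python3 -m crank '[[0,0.2,0,0,0,0],[0,0.4,0,0,0,0],[0,0.4,0,0,0,0]]';  python3 go.py 562.1 -18.1 79 0
```

```text
t: 28.45
eef_pos: [561.9, -18.1, 76.1]
tcp_rot: [-1.571, 0.001, -1.114]
ft_force: [-2.4, 0.3, 3.5]
opening: 0.725
t 28.45 pos [561.9 -18.1  76.1] rot [-1.571e+00  1.000e-03 -1.114e+00] F [-2.4  0.3  3.5] M [-0.13  0.21 -0.02] op 0.725 j6 0.96
row [0.1, -2.9, 0.2] [-0.0, -63.8, -0.1]
```

```bash
python3 -m crank '[[0,-0.1,0,0,1,0],[0,-0.1,0,0,2,0],[0,-0.1,0,0,2,0]]';  python3 go.py 562.1 -18.1 79 0;python3 -m crank '[[0,0,0,0,1,0],[0,0,0,0,2,0],[0,0,0,0,2,0]]';  python3 go.py 562.1 -18.1 79 0
```

```text
t: 28.75
eef_pos: [561.9, -18.1, 76.1]
tcp_rot: [-1.571, 0.001, -1.15]
ft_force: [-0.2, -0.1, 0.9]
opening: 0.724
t 28.75 pos [561.9 -18.1  76.1] rot [-1.571e+00  1.000e-03 -1.150e+00] F [-0.2 -0.1  0.9] M [-0.16 -0.04 -0.04] op 0.724 j6 1.00
row [0.1, -2.9, 0.1] [-0.0, -65.9, -0.1]
t: 29.05
eef_pos: [562.0, -18.1, 76.1]
tcp_rot: [-1.571, 0.001, -1.186]
ft_force: [-0.4, -0.6, -0.6]
opening: 0.721
t 29.05 pos [562.  -18.1  76.1] rot [-1.571e+00  1.000e-03 -1.186e+00] F [-0.4 -0.6 -0.6] M [-0.26 -0.09 -0.01] op 0.721 j6 1.03
row [0.0, -2.9, 0.1] [-0.0, -67.9, -0.1]
```

```bash
python3 -m crank '[[0,0,0,0,1,0],[0,0,0,0,2,0],[0,0,0,0,2,0]]';  python3 go.py 562.1 -18.1 79 0
```

```text
t: 29.35
eef_pos: [561.9, -18.1, 76.1]
tcp_rot: [-1.572, 0.001, -1.222]
ft_force: [-0.1, -0.7, 1.0]
opening: 0.724
t 29.35 pos [561.9 -18.1  76.1] rot [-1.572e+00  1.000e-03 -1.222e+00] F [-0.1 -0.7  1. ] M [-0.36  0.09  0.1 ] op 0.724 j6 1.07
row [0.0, -2.9, 0.2] [-0.0, -70.0, -0.1]
```

```bash
python3 -m crank '[[0,0,0,0,1,0],[0,0,0,0,2,0],[0,0,0,0,2,0]]';  python3 go.py 562.1 -18.1 79 0
```

```text
t: 29.65
eef_pos: [561.9, -18.2, 76.1]
tcp_rot: [-1.572, 0.001, -1.257]
ft_force: [-0.6, -1.7, 0.1]
opening: 0.72
t 29.65 pos [561.9 -18.2  76.1] rot [-1.572e+00  1.000e-03 -1.257e+00] F [-0.6 -1.7  0.1] M [-0.34  0.08  0.28] op 0.720 j6 1.11
row [0.0, -2.9, 0.2] [0.0, -72.0, -0.1]
```

```bash
python3 -m crank '[[0,0,0,0,0.8,0],[0,0,0,0,1.6,0],[0,0,0,0,1.6,0]]';  python3 go.py 562.1 -18.1 79 0
```

```text
t: 29.95
eef_pos: [561.9, -18.2, 76.1]
tcp_rot: [-1.572, 0.001, -1.286]
ft_force: [-0.0, -2.0, 0.7]
opening: 0.723
t 29.95 pos [561.9 -18.2  76.1] rot [-1.572e+00  1.000e-03 -1.286e+00] F [-0.  -2.   0.7] M [-0.36  0.07  0.37] op 0.723 j6 1.14
row [-0.0, -2.9, 0.2] [0.0, -73.7, -0.1]
```

```bash
python3 -m crank '[[0,0,0,0,0,0],[0,0,0,0,0,0],[0,0,0,0,0,0]]' 0.9; python3 go.py 562.1 -18.1 79 0; python3 -m crank '[[0,-8,0,0,0,0],[0,-25,0,0,0,0],[0,-60,0,0,0,0],[0,-100,0,0,0,0],[0,-130,0,0,0,0]]';python3 go.py 400 -150 250 -1.286
```

```text
t: 30.25
eef_pos: [561.9, -18.1, 76.0]
tcp_rot: [-1.572, 0.001, -1.287]
ft_force: [-0.4, -0.7, -0.1]
opening: 0.887
t 30.25 pos [561.9 -18.1  76. ] rot [-1.572e+00  1.000e-03 -1.287e+00] F [-0.4 -0.7 -0.1] M [-0.02  0.01  0.03] op 0.887 j6 1.14
row [0.1, -3.0, 0.2] [-0.0, -73.7, -0.1]
t: 30.75
eef_pos: [562.3, -18.2, 208.9]
tcp_rot: [-1.57, 0.001, -1.287]
ft_force: [0.3, 0.6, 0.2]
opening: 0.903
t 30.75 pos [562.3 -18.2 208.9] rot [-1.570e+00  1.000e-03 -1.287e+00] F [0.3 0.6 0.2] M [-0.04 -0.03 -0.02] op 0.903 j6 1.14
row [81.0, -41.3, -192.7] [-0.1, -0.0, -0.0]
```

```bash
python3 -m crank '[[20,-10,-45,0,0,0],[40,-20,-90,0,0,0],[60,-30,-135,0,0,0],[80,-41,-180,0,0,0],[80,-41,-185,0,0,0]]'; python3 - <<'E'
from h import *
im,d=look('top','top11'); im2,d2=look('side','side11')
a=cv2.resize(im[175:220,233:293],None,fx=9,fy=9,interpolation=cv2.INTER_CUBIC); cv2.imwrite('pics/c20.png',a)
cv2.imwrite('pics/c21.png',cv2.resize(im2[160:220,215:285],None,fx=9,fy=9,interpolation=cv2.INTER_CUBIC))
E
```

```text
t: 31.25
eef_pos: [404.6, -149.0, 251.6]
tcp_rot: [-1.568, -0.001, -1.29]
ft_force: [0.2, 0.8, 0.1]
opening: 0.901
```

View pics/c20.png

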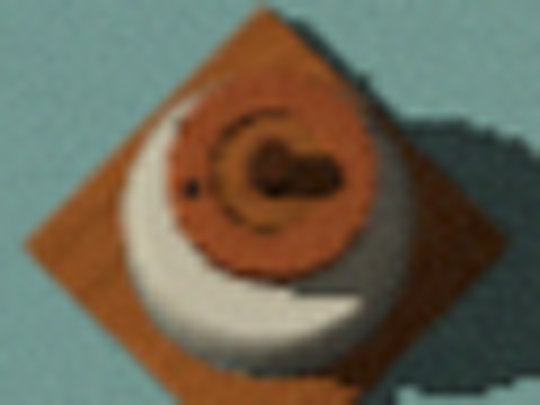

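View pics/c21.png

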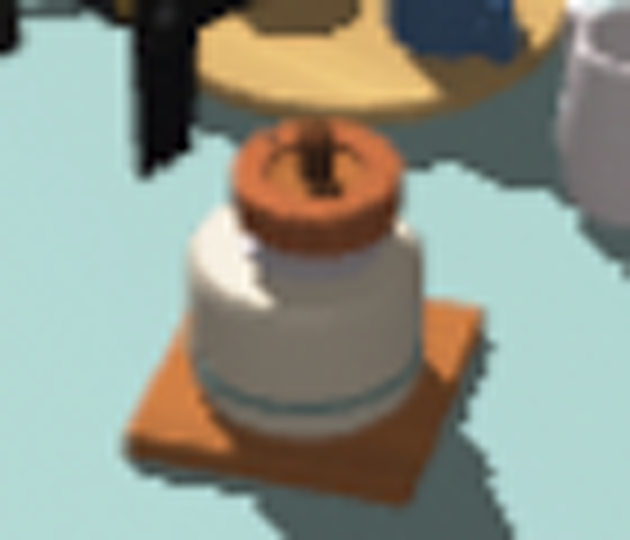

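```bash
python3 - <<'E'
from h import *
d=onplane('top',[[233+192.5/9-.5,175+187/9-.5]],118.3)[0]
im=cv2.imread('pics/top11.png'); c=np.array([561.9,-18.1]); v=d[:2]-c; print(d,np.hypot(*v),np.degrees(np.arctan2(v[1],v[0])),'expected',190.2-np.degrees(.219+1.286))
E
```

```text
[558.21042984   8.02087502 118.3       ] 26.380163752231862 98.0398338762434 expected 103.96985183281109
```

The parts look right: the ring is level and the dot shows no unscrewing. I have time to spare, so I'll regrip lightly to confirm the ring stayed tight after release.

```bash
python3 go.py 561.9 -18.1 150 -1.286; python3 -m crank '[[-20,0,45,0,0,0],[-40,20,90,0,0,0],[-60,50,135,0,0,0],[-76,80,175,0,0,0],[-80,100,187,0,0,0]]'; python3 go.py 561.9 -18.1 76.2 -1.286
```

```text
t 31.35 pos [ 406.6 -147.5  250.6] rot [-1.568 -0.    -1.289] F [-0.1  0.7 -0.7] M [0.05 0.   0.05] op 0.897 j6 0.79
row [-81.2, 101.0, 184.9] [-0.1, -0.2, 0.0]
t: 31.85
eef_pos: [566.6, -14.9, 149.2]
tcp_rot: [-1.568, -0.0, -1.286]
ft_force: [-0.2, -0.0, 0.2]
opening: 0.9
t 31.85 pos [566.6 -14.9 149.2] rot [-1.568 -0.    -1.286] F [-0.2 -0.   0.2] M [-0.06 -0.   -0.03] op 0.900 j6 1.14
row [1.7, 73.0, -5.6] [-0.2, -0.0, 0.0]
```

```bash
python3 -m crank '[[1.7,0,-5.6,0,0,0],[1.7,20,-5.6,-0.2,0,0],[1.7,45,-5.6,-0.2,0,0],[1.7,60,-5.6,-0.2,0,0],[1.7,66,-5.6,-0.2,0,0]]'; python3 go.py 561.9 -18.1 76.2 -1.286
```

```text
t: 32.35
eef_pos: [561.5, -17.3, 82.1]
tcp_rot: [-1.573, 0.001, -1.286]
ft_force: [-0.5, 0.3, -0.0]
opening: 0.902
t 32.35 pos [561.5 -17.3  82.1] rot [-1.573e+00  1.000e-03 -1.286e+00] F [-0.5  0.3 -0. ] M [0.03 0.01 0.04] op 0.902 j6 1.14
row [0.9, 5.9, 0.2] [0.1, 0.0, -0.0]
```

```bash
python3 -m crank '[[0.9,2,0.2,0.1,0,0],[0.9,4,0.2,0.1,0,0],[0.9,5.5,0.2,0.1,0,0],[0.9,5.5,0.2,0.1,0,0]]'; python3 -m crank '[[0,0,0,0,0,0],[0,0,0,0,0,0],[0,0,0,0,0,0],[0,0,0,0,0,0]]' 0.6; python3 go.py 561.9 -18.1 76.1 -1.286;  python3 -m crank '[[0,0,0,0,0.5,0],[0,0,0,0,0.5,0],[0,0,0,0,0.5,0]]'; python3 go.py 561.9 -18.1 76.1 -1.286
```

```text
t: 32.75
eef_pos: [562.1, -18.2, 77.1]
tcp_rot: [-1.571, 0.001, -1.286]
ft_force: [-0.2, 0.1, 1.2]
opening: 0.897
t: 33.15
eef_pos: [562.2, -18.1, 77.3]
tcp_rot: [-1.571, 0.0, -1.286]
ft_force: [-0.2, 0.7, 2.0]
opening: 0.719
t 33.15 pos [562.2 -18.1  77.3] rot [-1.571  0.    -1.286] F [-0.2  0.7  2. ] M [ 0.1   0.1  -0.03] op 0.719 j6 1.14
row [-0.1, 1.2, -0.3] [-0.0, 0.0, -0.0]
t: 33.45
eef_pos: [562.2, -18.2, 77.3]
tcp_rot: [-1.571, 0.0, -1.294]
ft_force: [0.0, 0.0, 1.4]
opening: 0.72
t 33.45 pos [562.2 -18.2  77.3] rot [-1.571  0.    -1.294] F [0.  0.  1.4] M [0.04 0.04 0.43] op 0.720 j6 1.14
row [-0.1, 1.2, -0.3] [-0.0, -0.5, -0.0]
```

A 0.5° turn met 0.43 N m at once, so the ring had stayed tight. I'll let go and withdraw.

```bash
python3 -m crank '[[0,0,0,0,0,0],[0,0,0,0,0,0],[0,0,0,0,0,0],[0,0,0,0,0,0]]' 0.9; python3 -m crank '[[0,-8,0,0,0,0],[0,-25,0,0,0,0],[0,-60,0,0,0,0],[0,-100,0,0,0,0],[0,-130,0,0,0,0]]'; python3 -m crank '[[15,-5,-35,0,0,0],[30,-10,-70,0,0,0],[45,-15,-105,0,0,0],[50,-20,-120,0,0,0],[50,-20,-120,0,0,0]]'; python3 - <<'E'
from h import *
im,d=look('top','top12'); im2,d2=look('side','side12')
cv2.imwrite('pics/c22.png',np.hstack([cv2.resize(im[175:220,233:283],None,fx=8,fy=8),cv2.resize(im2[165:210,225:275],None,fx=8,fy=8)]))
print(env.state()['opening'],env.state()['ft_force'])
E
```

```text
t: 33.85
eef_pos: [562.2, -18.2, 77.3]
tcp_rot: [-1.571, 0.0, -1.294]
ft_force: [0.0, -0.3, -0.2]
opening: 0.897
t: 34.35
eef_pos: [562.4, -18.2, 210.1]
tcp_rot: [-1.569, -0.0, -1.294]
ft_force: [-0.2, 1.1, 0.5]
opening: 0.902
t: 34.85
eef_pos: [459.9, -99.9, 231.3]
tcp_rot: [-1.567, -0.001, -1.297]
ft_force: [0.8, 0.2, -0.5]
opening: 0.9
0.9004887282654129 [-0.13611812  0.71313394  0.08103606]
```

View pics/c22.png

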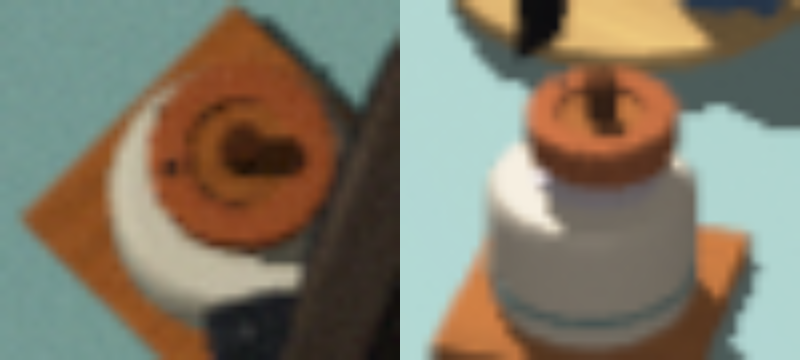

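View pics/side12.png

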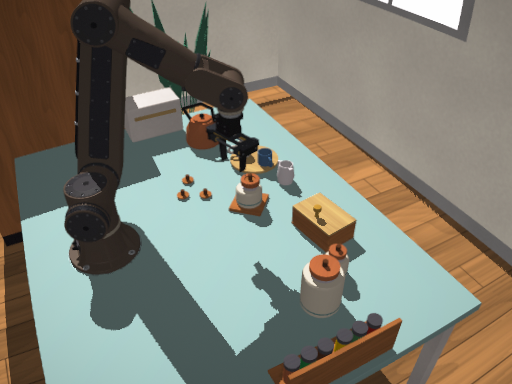

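The ring sits level on the canister at (250,182) in the side view, with the knob through its hole. The robot is clear and the bystanders look unmoved, so I'm handing in.

```bash
python3 -c "
from cell import job
print(job.job_done())"
```

```text
the job is handed in; nothing more can be done
None
```

The canister is closed and I handed the job in at about 35 s; no verdict was given. I took the farthest of the four disk look-alikes and felt its plug into the neck, which I found at (562.1, -18.1). I seated it at the expected height and let go. Then I set the ring on the threads, turned it clockwise about 86°, let go and backed off.

**Last checks:**
- **Tightness:** the first tightening ended at 0.37 N m. After letting go I regripped and turned 0.5°, and met 0.43 N m at once, so the ring had stayed tight. That is slightly above the 0.4 snug figure. The clamping force itself can't be read from here.
- **Placement:** both views show the ring level with the knob through its hole. Nothing touched the robot, and the bystanders looked unmoved in the side view, though I didn't measure them.

**What disagreed:**
- **Fingertips:** they were about 26–30 mm above the reported TCP, so I set grasp heights by picture and feel.
- **Ring dot:** it measured 98° against an expected 104°, on the tighter side.
- **First neck estimate:** the camera put the neck about 2 mm off; I corrected it by touch.

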